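Make up a staggered test load and hang it on the load-check rail

TASK

Make up the test load for the load-check stand: while the weight hanger stands on the bench, put every slotted mass that is there flat on it, around the stem, with the slots staggered so that no two of them point the same way (at least 60 degrees apart from one another). Then carry the loaded hanger to the open end of the stand's rail, enter its stem into the slot there and slide it fully home to the closed end, and leave it hanging from the rail. Leave everything else on the bench where it is.

Things in the scene. Friction and masses are not known exactly. Their poses are not given: they have to be found in the camera images.
- mass_a: a slotted mass (three or four of the four are present, all alike): bare steel disc 76 mm across, 12 mm thick, about 0.11 kg. A slot 16 mm wide, open at the rim along its own +x, ends 6 mm past the centre. Opposite it (-x) a tongue 12 mm wide and thick reaches 92 mm from the centre and carries an upright tab. Origin: centre of the underside; z up. Starts flat on a fixed 3 mm black mat
- mass_a_slot (a point): middle of the open mouth of the slot of mass_a: on the rim, 38 mm from its centre along its +x, 6 mm above its underside
- mass_a_tab (a point): on the upright tab by which mass_a is held: 80 mm from the disc's centre along its -x, 26 mm above its underside. The tab is 12 mm thick (along the mass's y), 24 mm wide (along x), its top 40 mm above the underside
- mass_b: a slotted mass (three or four of the four are present, all alike): bare steel disc 76 mm across, 12 mm thick, about 0.11 kg. A slot 16 mm wide, open at the rim along its own +x, ends 6 mm past the centre. Opposite it (-x) a tongue 12 mm wide and thick reaches 92 mm from the centre and carries an upright tab. Origin: centre of the underside; z up. Starts flat on a fixed 3 mm black mat
- mass_b_slot (a point): middle of the open mouth of the slot of mass_b: on the rim, 38 mm from its centre along its +x, 6 mm above its underside
- mass_b_tab (a point): on the upright tab by which mass_b is held: 80 mm from the disc's centre along its -x, 26 mm above its underside. The tab is 12 mm thick (along the mass's y), 24 mm wide (along x), its top 40 mm above the underside
- mass_c: a slotted mass (three or four of the four are present, all alike): bare steel disc 76 mm across, 12 mm thick, about 0.11 kg. A slot 16 mm wide, open at the rim along its own +x, ends 6 mm past the centre. Opposite it (-x) a tongue 12 mm wide and thick reaches 92 mm from the centre and carries an upright tab. Origin: centre of the underside; z up. Starts flat on a fixed 3 mm black mat
- mass_c_slot (a point): middle of the open mouth of the slot of mass_c: on the rim, 38 mm from its centre along its +x, 6 mm above its underside
- mass_c_tab (a point): on the upright tab by which mass_c is held: 80 mm from the disc's centre along its -x, 26 mm above its underside. The tab is 12 mm thick (along the mass's y), 24 mm wide (along x), its top 40 mm above the underside
- mass_d: a slotted mass (three or four of the four are present, all alike): bare steel disc 76 mm across, 12 mm thick, about 0.11 kg. A slot 16 mm wide, open at the rim along its own +x, ends 6 mm past the centre. Opposite it (-x) a tongue 12 mm wide and thick reaches 92 mm from the centre and carries an upright tab. Origin: centre of the underside; z up. Starts flat on a fixed 3 mm black mat
- mass_d_slot (a point): middle of the open mouth of the slot of mass_d: on the rim, 38 mm from its centre along its +x, 6 mm above its underside
- mass_d_tab (a point): on the upright tab by which mass_d is held: 80 mm from the disc's centre along its -x, 26 mm above its underside. The tab is 12 mm thick (along the mass's y), 24 mm wide (along x), its top 40 mm above the underside
- hanger: weight hanger, 0.2 kg, standing on the bench: round base plate 80 mm across, 8 mm thick; upright stem 8 mm thick; on the stem a square carrier plate 36 mm wide, 6 mm thick, its underside 120 mm above the base's underside; a grip on top. Origin: centre of the base's underside, z along the stem. Masses lie on the base around the stem; the carrier plate is wider than their slots, so they go on sideways
- hanger_grip (a point): centre of the hanger's square black grip: 18 mm wide (sides along the hanger's x and y), 44 mm tall, from 126 to 170 mm above the underside of the base; this point is 148 mm above it
- hanger_neck (a point): on the stem's axis at the underside of the carrier plate
- load_rail: load-check stand, fixed: a level aluminium rail 64 mm wide, 10 mm thick, top 160 mm above the bench, with a slot 16 mm wide through it, open at x = -120 mm and closed at x = +4 mm (its +x runs from open to closed end). The rail runs on to a white post at x = 116 to 146 mm. The stem goes in the slot, the carrier plate slides on the rail's top. Origin: on the bench below rail_home
- rail_home (a point): on top of the rail, where the stem's axis is when the stem touches the closed end of the slot
- rail_mouth (a point): middle of the slot's open end, on top of the rail
- petri_dish: bystander: a clear lidded dish 88 mm across, 16 mm high, on the bench; origin: centre of its underside
- spatula_pen: bystander: a white pen 130 x 12 x 10 mm lying on the bench; origin: centre of its underside
- reagent: bystander: a capped bottle 70 mm across, 150 mm tall; origin: centre of its underside
- beaker: bystander: an open glass beaker 72 mm across, 90 mm tall; origin: centre of its underside
- tip_box: bystander: a pipette tip box 122 x 87 x 66 mm; origin: centre of its underside
Things that resemble listed ones, but are neither listed nor needed, are in the scene too. What is shaped like the mass_c but red is not meant.

How it is judged:
By the outcome, as a careful person would: the job done as asked, in the order asked, and still so for the second after the job is handed in, with the robot touching nothing.
Of mass_a, mass_b, mass_c, mass_d only 3 to 4 are there at a start; the rules pass over those that are not, and their reading is None.
At some moment in a run one of mass_a, mass_b, mass_c, mass_d, hanger may be knocked a few centimetres aside while the robot is not near it.
Once in a run the grip may slacken for a moment while it holds something.
It also fails if it takes over 210 s, if anything falls off the work surface, if the arm or the gripper's body presses on something with over 40 N, if the wrist force passes 120 N, or if a joint passes its speed limit or range.

ROBOT

A 6-joint arm with a two-finger parallel gripper is mounted at the origin on the work surface. World frame = base frame: x ahead of the robot, y to its left, z up, the work surface at z = 0. Lengths are in m, angles in degrees, forces in N, time in s.
With the tool pointing down it reaches from about 0.325 to 1 m from the base axis. Payload 5.1 kg.
Tool frame: the origin (TCP) lies at the very end of the fingers, on their centre line; the grasp point (between the pads) lies 19 mm behind it; z points along the fingers, y is the direction in which the jaws open and shut (so a half turn about z gives the same grasp; the last joint's range is limited). The gripper opens to 85 mm and grips with 20 to 120 N. Pads are 22 mm wide; open, the fingers measure 114 mm over their backs; the gripper's body (76 mm by 85 mm) begins 54 mm behind the grasp point. The pads swing forward as they close: fully open they stand 13 mm farther back than shut.
Start: joints at [69.752, 7.093, 94.555, -0, 78.352, -4.733], TCP at [0.174, 0.626, 0.231] pointing down, gripper open.
Joint ranges: [-149.61, 149.61], [-58.7, 133.49], [1.44, 155.28], [-77.14, 257.14], [18.33, 153.61], [-166.67, 166.67]. Speed limits (degrees/s): [147.25, 147.25, 180, 180, 180, 180].

INTERFACE

Orientations are given as a 3x3 rotation matrix whose columns are the frame's x, y, z axes.
In Python, from plant import monitor, imaging, workorder gives the robot as it stands.
- The arm moves only by the tool servo_tool, never from a script. Its argument "commands" is text: rows parted by semicolons, each of 7 numbers parted by spaces: the turn, a rotation vector about the tool's x, y, z in degrees, then the shift along the tool's x, y, z in mm, then the opening in per cent of the stroke, from 0 (shut) to 100 (fully open). In form: rx ry rz dx dy dz jaw; .... A call has 1 to 5 rows; each row shifts and turns the commanded pose from where the row before left it, along the tool's axes as they then stand; what a row does not reach is not made up. A row lasts 1/10 s, in which the tool goes at most 50 mm and 8.59 degrees, less where a joint would pass 70% of its speed; a pose out of reach is approached as far as the arm can. A call with a gripper value outside its range is refused whole. The fingers move at their own pace and stop on an object; "force" is the grip in N (left out, the last holds). Time passes only in rows, so rows that do not move let the fingers close. It gives the time, the measured TCP pose, the force and the opening at its end, in the units of the state.
- monitor.get_obs(): the state, without advancing time (a new reading comes with each control period).
- imaging.snapshot(name): name is "side" or "top"; returns the picture (480x640x3 uint8, red, green, blue); there is no depth.
- imaging.camera_info(name): a dict with "fx", "fy", "cx", "cy" (pixels), "eye" and "rotation" of the camera in the world. Camera axes: x right, y up, looking along -z (the intrinsics and any distortion apply to the point x, -y, -z); pixel columns grow to the right and rows downward; lengths in m; the calibration is good to about 2 mm. A picture is of the moment at which its call begins. camera_info takes no time and is no camera call.
- workorder.close_job(): hands the job in, once; it reports no verdict.
Trained networks look in the newest picture that a camera, given by its name, has taken for a name from the list of things; names that differ only in an ending like _2 or _b are one class to them, and where a whole thing is asked for, a point or a joint stands for the part that bears it (a point fixed in the world has none). Each returns a list of dicts, best first, with "p" (0 to 1); they miss things now and then, are a little off and sometimes report something else, mostly with a low value. They report only what shows in the picture. A call takes as long as a camera call. They do not tell look-alikes from the thing itself.
- imaging.search_frame(query, camera): "rect" ([left, top, width, height] as shares, 0 to 1, of the picture: columns of its width, rows of its height, round what is visible of it).
The state is a dict: "time_s": time; "joints": joint angles; "qvel": joint speeds; "effort": joint torques, N m; "position": TCP position; "eef_rot": TCP orientation; "ft_force": force on the tool from outside, world axes, zero at the start; "torque": the same for the moment, N m; "finger_gap": finger opening in m.
Only numpy, scipy, OpenCV 4.12 (cv2) and the standard library are available. Lean on these libraries where they do the work, as an engineer would, in place of code of your own. Each camera call takes 0.05 s, during which the arm holds its last target. There are 200 camera calls.

## Working session

There is one attempt and no reset: what is moved stays moved. The work goes in short steps, Python scripts to look and compute and a tool call to move; the robot and the scene stay as the last step left them, time stands still between calls to the robot, and variables do not carry over. Pictures are saved under pics/ and viewed, about 12 in all and at most 16, crops included, and the job is handed in when it is done.

Besides the shell and the picture viewer there is one more tool, called after "Request:" by a JSON object that holds its "fn" and its "kwargs". servo_tool: Moves the arm, as the interface text tells. Its arguments: {"type":"object","properties":{"commands":{"type":"string"},"force":{"type":"number"}},"required":["commands"]}

```bash
ls; mkdir -p pics
python3 - <<'E'
from plant import monitor, imaging
import cv2, numpy as np
for n in("top","side"):
    im=imaging.snapshot(n); cv2.imwrite(f"pics/{n}0.png",im[:,:,::-1])
    c=imaging.camera_info(n); print(n,c)
    for q in ["mass_a","mass_a_slot","mass_a_tab","hanger","hanger_grip","load_rail","rail_mouth","rail_home"]:
        for d in imaging.search_frame(q,n)[:6]:
            r=d["rect"]; print(q,round(d["p"],2),[round(v) for v in (r[0]*640,r[1]*480,r[2]*640,r[3]*480)])
o=monitor.get_obs(); print(o)
E
```

```text
pics
top {'fx': 612.7884798179718, 'fy': 612.7884798179718, 'cx': 314.77593257963713, 'cy': 245.24962605596974, 'eye': array([ 0.31481621, -0.09321307,  1.46397121]), 'rotation': array([[ 0.01665068,  0.99301566, -0.11680181],
       [-0.99953099,  0.01352842, -0.0274734 ],
       [-0.02570137,  0.11720448,  0.99277518]])}
mass_a 0.93 [429, 214, 56, 34]
mass_a 0.84 [426, 259, 53, 33]
mass_a 0.67 [417, 333, 41, 52]
mass_a 0.66 [356, 204, 54, 33]
mass_a 0.61 [249, 185, 30, 39]
mass_a 0.57 [271, 285, 42, 46]
hanger 0.74 [249, 186, 31, 38]
hanger_grip 0.65 [248, 188, 36, 34]
hanger_grip 0.44 [355, 205, 58, 35]
load_rail 0.95 [116, 104, 59, 145]
rail_mouth 0.84 [113, 106, 62, 142]
rail_mouth 0.6 [353, 206, 60, 33]
rail_mouth 0.56 [425, 261, 56, 33]
rail_home 0.59 [117, 104, 60, 145]
rail_home 0.17 [357, 208, 52, 29]
side {'fx': 467.71001788651176, 'fy': 467.71001788651176, 'cx': 320.4529556322014, 'cy': 241.6265635802635, 'eye': array([-0.00964988, -0.6432017 ,  0.81053351]), 'rotation': array([[ 0.74756198,  0.45628389, -0.48265526],
       [-0.66415228,  0.50557354, -0.5507242 ],
      
[... 540 characters left out ...]
51048e+01,  5.20341000e-05,
        7.83531211e+01, -4.73273944e+00]), 'qvel': array([-0.09034757,  0.02866327,  0.09515912, -0.03066173,  0.06440776,
       -0.0307497 ]), 'effort': array([ 8.16593656e-04, -4.23603880e+01, -3.65757930e+01, -1.01985680e-05,
        5.48863445e-04,  3.67616892e-06]), 'position': array([0.17390972, 0.62628562, 0.23135726]), 'eef_rot': array([[-9.63552869e-01,  2.67517980e-01,  8.51144629e-06],
       [ 2.67517980e-01,  9.63552868e-01,  2.56420100e-05],
       [-1.34152977e-06,  2.69843972e-05, -1.00000000e+00]]), 'ft_force': array([-0.20323672, -0.53695304, -0.44068063]), 'torque': array([0.02780274, 0.00850468, 0.00946306]), 'finger_gap': 0.08530076779196871}
```

View pics/top0.png

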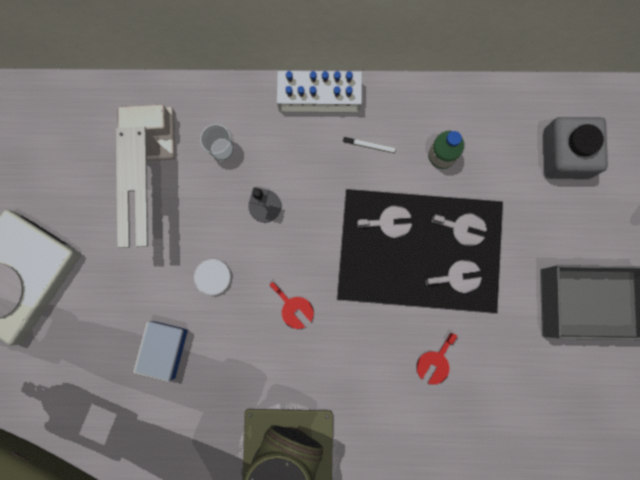

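View pics/side0.png

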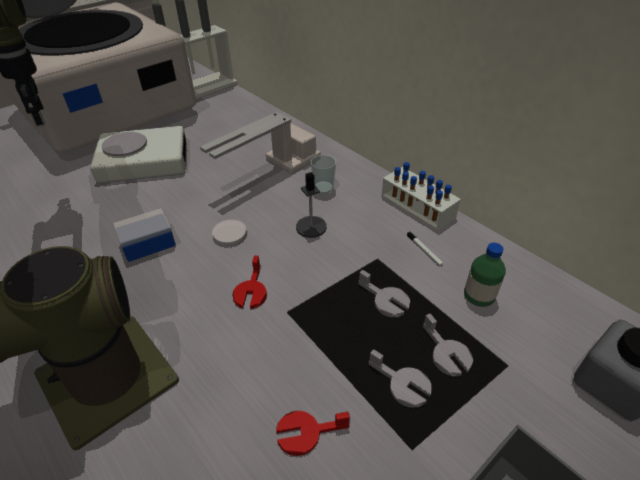

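Top view: the candidates for masses are steel ones on the mat at (397,221), (468,229) and (463,276), plus red look-alikes at (297,313) and (434,367), which are not meant. So three are present. The hanger is at (264,205), and the rail is at (132,190) with its open end at about (132,245). Next I'll fit poses and check them in close crops.

```bash
cat > h.py <<'E'
from plant import monitor, imaging
import cv2, numpy as np
from scipy.optimize import minimize
C={n:imaging.camera_info(n) for n in("top","side")}
def proj(n,P):
    c=C[n]; q=(np.atleast_2d(P)-c["eye"])@c["rotation"]
    return np.c_[c["cx"]+c["fx"]*q[:,0]/-q[:,2], c["cy"]-c["fy"]*q[:,1]/-q[:,2]]
def unproj(n,u,v,z):
    c=C[n]; d=c["rotation"]@np.array([(u-c["cx"])/c["fx"],-(v-c["cy"])/c["fy"],-1])
    return c["eye"]+d*(z-c["eye"][2])/d[2]
def snap(n,name=None):
    im=imaging.snapshot(n)[:,:,::-1].copy()
    if name: cv2.imwrite(f"pics/{name}.png",im)
    return im
t=np.radians(np.linspace(12.2,347.8,60))
DISC=np.r_[np.c_[38*np.cos(t),38*np.sin(t)],[[-6,-8],[-6,8]]]/1000
def box(x0,x1,y0,y1): return np.array([[x0,y0],[x1,y0],[x1,y1],[x0,y1]])/1000
def poly(im,p): cv2.fillPoly(im,[np.round(p*16).astype(np.int32)],255,cv2.LINE_AA,4)
def place(p,z,pose):
    c,s=np.cos(pose[2]),np.sin(pose[2])
    return np.c_[p@np.array([[c,s],[-s,c]])+pose[:2],np.full(len(p),z)]
def render(n,pose,z0):
    im=np.zeros((480,640),np.uint8)
    for z in(z0,z0+.006,z0+.012): poly(im,proj(n,place(DISC,z,pose)))
    for b,a,d in((box(-92,-36,-6,6),0,.012),(box(-92,-68,-6,6),0,.04)):
        P=proj(n,np.r_[place(b,z0+a,pose),place(b,z0+d,pose)]).astype(np.float32)
        poly(im,cv2.convexHull(P)[:,0])
    return im
def fitmass(masks,pose,z0=.003):
    def cost(p):
        p=np.array([p[0]/1e3,p[1]/1e3,np.radians(p[2])]); s=0
        for n,m in masks.items():
            r=render(n,p,z0); roi=cv2.dilate(r,np.ones((9,9)))>0
            s+=np.abs(r.astype(float)-m)[roi].sum()/255
        return s
    x0=np.array([pose[0]*1e3,pose[1]*1e3,np.degrees(pose[2])])
    sim=np.vstack([x0]+[x0+d for d in np.diag([8,8,12])])
    r=minimize(cost,x0,method="Nelder-Mead",options=dict(initial_simplex=sim,xatol=.1,fatol=.5))
    return r.x,r.fun
def matmask(im,lo=70):
    h=cv2.cvtColor(im,cv2.COLOR_BGR2HSV); g=h[:,:,2].astype(float)
    return np.clip((g-30)/(lo-30),0,1)*255
def goto(pos,yawvec=None):
    """needed turn about tool z and shift in tool axes (after the turn); yawvec= wanted tool y in world"""
    o=monitor.get_obs(); R=o["eef_rot"]; a=0
    if yawvec is not None:
        l=R.T@np.r_[yawvec,0]; a=np.degrees(np.arctan2(-l[0],l[1]))
        R=R@cv2.Rodrigues(np.array([0,0,np.radians(a)]))[0]
    d=R.T@(np.array(pos)-o["position"])*1e3
    print("t",round(o["time_s"],1),"pos",o["position"].round(4),"gap",round(o["finger_gap"],4),"F",o["ft_force"].round(1),"j",o["joints"].round(0))
    print("turn z",round(a,1),"(or",round(a-np.sign(a)*180,1),") shift",d.round(1))
E
cat > m.py <<'E'
from h import *
ims={n:snap(n) for n in C}
ms={n:matmask(i) for n,i in ims.items()}
for g in (((397,221),(365,222)),((468,229),(440,220)),((463,276),(434,281))):
    c=unproj("top",*g[0],.015); e=unproj("top",*g[1],.03); d=c-e
    p,f=fitmass(ms,[c[0],c[1],np.arctan2(d[1],d[0])]); print(p.round(1),round(f))
    q=np.array([p[0]/1e3,p[1]/1e3,np.radians(p[2])])
    for n in ims:
        k,_=cv2.findContours((render(n,q,.003)>127).astype(np.uint8),cv2.RETR_EXTERNAL,cv2.CHAIN_APPROX_NONE)
        ims[n][k[0][:,0,1],k[0][:,0,0]]=(0,255,0)
z=lambda i,x,y,w,h,W,H:cv2.resize(i[y:y+h,x:x+w],(W,H),interpolation=cv2.INTER_CUBIC)
cv2.imwrite("pics/m1.png",np.vstack([np.hstack([z(ims["top"],340,190,165,125,400,300),z(ims["side"],330,255,165,165,400,300)]),
 np.hstack([z(ims["top"],240,180,50,50,300,300),z(ims["side"],280,160,60,85,210,300),z(ims["top"],110,100,70,155,136,300),z(ims["side"],200,105,120,80,154,300)])]))
E
python3 m.py
```

```text
[ 547.2 -245.4  -85.4] 386
[ 530.  -420.2 -106.5] 354
[ 418.3 -407.   -82.1] 391
```

View pics/m1.png

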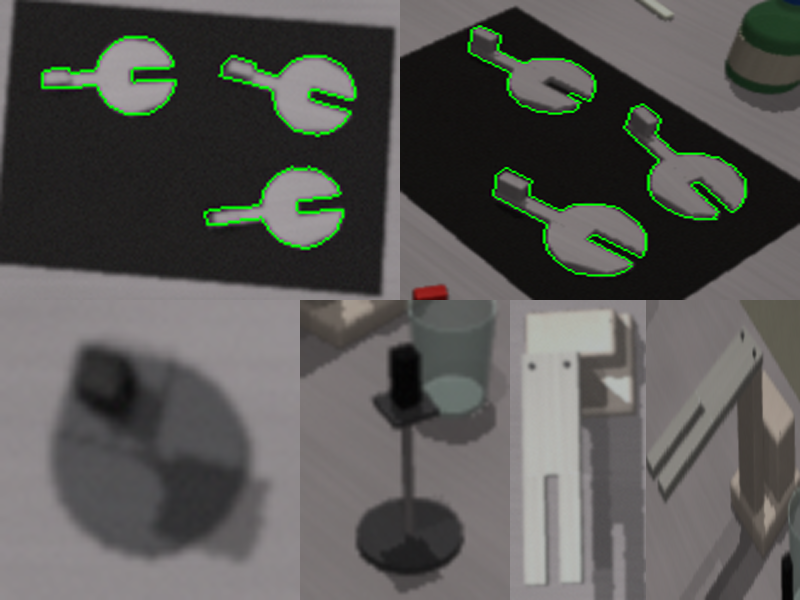

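The three fits lie on the steel masses, with slots clearly at the right ends. The hanger is upright with base centre near (265,206) and the rail slot opens toward the robot. Now I'll fit the hanger and rail.

```bash
cat >> h.py <<'E'
a=np.radians(np.arange(0,360,6)); CIRC=lambda r:np.c_[np.cos(a),np.sin(a)]*r
def rhang(n,pose,zb=0.):
    im=np.zeros((480,640),np.uint8)
    s=lambda p,z0,z1:poly(im,cv2.convexHull(proj(n,np.r_[place(p,zb+z0,pose),place(p,zb+z1,pose)]).astype(np.float32))[:,0])
    s(CIRC(.04),0,.008); s(CIRC(.004),0,.12); s(box(-18,18,-18,18),.12,.126); s(box(-9,9,-9,9),.126,.17)
    return im
def rrail(n,pose):
    im=np.zeros((480,640),np.uint8)
    P=np.array([[-120,-32],[116,-32],[116,32],[-120,32],[-120,8],[4,8],[4,-8],[-120,-8]])/1e3
    poly(im,proj(n,place(P,.16,pose))); return im
def fit(rend,masks,pose,steps):
    def cost(p):
        p=np.array([p[0]/1e3,p[1]/1e3,np.radians(p[2])]); s=0
        for n,m in masks.items():
            r=rend(n,p); roi=cv2.dilate(r,np.ones((7,7)))>0
            s+=np.abs(r.astype(float)-m)[roi].sum()/255
        return s
    x0=np.array(pose,float)
    r=minimize(cost,x0,method="Nelder-Mead",options=dict(initial_simplex=np.vstack([x0]+[x0+d for d in np.diag(steps)]),xatol=.1,fatol=.5))
    return r.x,r.fun
def outl(im,r):
    k,_=cv2.findContours((r>127).astype(np.uint8),cv2.RETR_EXTERNAL,cv2.CHAIN_APPROX_NONE)
    im[k[0][:,0,1],k[0][:,0,0]]=(0,255,0)
zoom=lambda i,x,y,w,h,W,H:cv2.resize(i[y:y+h,x:x+w],(W,H),interpolation=cv2.INTER_CUBIC)
E
cat > m2.py <<'E'
from h import *
ims={n:snap(n) for n in C}
g={n:cv2.cvtColor(i,cv2.COLOR_BGR2GRAY).astype(float) for n,i in ims.items()}
print(g["top"][206,265],g["top"][206,300],g["top"][200,125],g["side"][226,311],g["side"][240,340])
for n,pts in (("side",[(301.4,189.2),(310.3,194.6),(319.4,189.7)]),): print([unproj(n,*p,.123)[:2].round(3) for p in pts])
b=unproj("top",265,206,.008); m=unproj("top",131.6,246.2,.16); c=unproj("top",131.6,190.4,.16); print(b,m,c)
bg=115
hm={n:np.clip((bg-v)/25,0,1)*255 for n,v in g.items()}
for y in (0,20,45,70):
    p,f=fit(rhang,hm,[b[0]*1e3,b[1]*1e3,y],[5,5,10]); print("hanger",p.round(1),round(f))
rm={"top":np.clip((g["top"]-150)/30,0,1)*255}
d=c-m; yaw=np.degrees(np.arctan2(d[1],d[0])); h=c-d/np.linalg.norm(d)*.004
q,f=fit(rrail,rm,[h[0]*1e3,h[1]*1e3,yaw],[6,6,5]); print("rail",q.round(1),round(f), h,yaw)
k=lambda p:np.array([p[0]/1e3,p[1]/1e3,np.radians(p[2])])
for n in ims: outl(ims[n],rhang(n,k(p))); outl(ims[n],rrail(n,k(q)))
cv2.imwrite("pics/m2.png",np.hstack([zoom(ims["top"],240,180,50,50,200,300),zoom(ims["side"],280,160,60,85,210,300),zoom(ims["top"],110,100,70,155,136,300),zoom(ims["side"],195,105,120,80,250,300)]))
E
python3 m2.py
```

```text
58.0 142.0 181.0 46.0 119.0
[array([0.568, 0.085]), array([0.57 , 0.054]), array([0.6  , 0.054])]
[0.57997173 0.06898816 0.008     ] [0.46077333 0.33854487 0.16      ] [0.5833536  0.34492111 0.16      ]
hanger [581.7  68.8  -7.6] 345
hanger [581.7  68.5  34. ] 361
hanger [580.8  68.   66.8] 337
hanger [581.3  68.7  71.5] 338
rail [584.2 347.8   4.4] 560 [0.579359   0.34471332 0.16      ] 2.9776643954911406
```

View pics/m2.png

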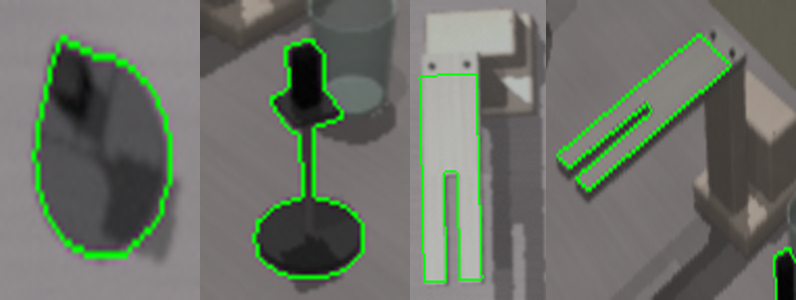

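Run:
```python
from h import *
y=np.radians(-85.4+90)
goto([.5408,-.1657,.10],[np.cos(y),np.sin(y)])
ims={n:snap(n) for n in C}
g={n:cv2.cvtColor(i,cv2.COLOR_BGR2GRAY).astype(float) for n,i in ims.items()}
print(g["side"][130,250],g["side"][150,250])
for ns in (["top"],["side"],["top","side"]):
    rm={n:np.clip((g[n]-(150 if n=="top" else 125))/25,0,1)*255 for n in ns}
    print(ns,fit(rrail,rm,[584,347,3],[6,6,5]))
for n,u,v in (("top",215,140),("top",212,277)): print(unproj(n,u,v,.03))
```

```text
t 1.1 pos [0.1739 0.6263 0.2313] gap 0.0853 F [ 0.1 -0.4  0.1] j [70.  7. 95.  0. 78. -5.]
turn z 69.9 (or -110.1 ) shift [-818.9  302.2  131.3]
133.0 116.0
['top'] (array([583.61126104, 347.15012968,   3.09441253]), np.float64(447.5874509803922))
['side'] (array([585.33129994, 348.11454395,   1.35010615]), np.float64(827.321568627451))
['top', 'side'] (array([583.70660275, 346.72070786,   3.3838897 ]), np.float64(1292.48))
[0.73628398 0.1918805  0.03      ]
[0.40501548 0.18709975 0.03      ]
```

Request:
{"fn": "servo_tool", "kwargs": {"commands": "0 0 0 -31 -37 0 100;0 0 0 -31 -37 0 100;0 0 0 -31 -37 0 100;0 0 0 -31 -37 0 100;0 0 0 -31 -37 0 100", "force": 80}}

```text
time_s: 1.7
position: [0.2741, 0.4049, 0.2314]
eef_rot: [[-0.964, 0.267, 0.001], [0.267, 0.964, 0.0], [-0.0, 0.0, -1.0]]
ft_force: [1.5, 0.1, 0.4]
finger_gap: 0.0854
```

Request:
{"fn": "servo_tool", "kwargs": {"commands": "0 0 0 -31 -37 0 100;0 0 0 -31 -37 0 100;0 0 0 -31 -37 0 100;0 0 0 -31 -37 0 100;0 0 0 -31 -37 0 100"}}

```text
time_s: 2.2
position: [0.374, 0.1851, 0.2317]
eef_rot: [[-0.964, 0.267, 0.001], [0.267, 0.964, 0.001], [-0.001, 0.001, -1.0]]
ft_force: [0.7, -0.1, -0.2]
finger_gap: 0.0856
```

Request:
{"fn": "servo_tool", "kwargs": {"commands": "0 0 0 -31 -37 0 100;0 0 0 -31 -37 0 100;0 0 0 -31 -37 0 100;0 0 0 -31 -37 0 100;0 0 0 -31 -37 0 100"}}

```text
time_s: 2.7
position: [0.474, -0.035, 0.2318]
eef_rot: [[-0.963, 0.268, 0.001], [0.268, 0.963, -0.0], [-0.001, 0.0, -1.0]]
ft_force: [0.8, 0.6, 0.7]
finger_gap: 0.0856
```

Request:
{"fn": "servo_tool", "kwargs": {"commands": "0 0 0 -31 -37 0 60;0 0 0 -31 -37 0 60;0 0 0 -31 -37 0 60;0 0 8 0 0 0 60;0 0 8 0 0 0 60"}}

```text
time_s: 3.2
position: [0.5337, -0.1663, 0.2309]
eef_rot: [[-0.848, 0.53, -0.001], [0.53, 0.848, 0.0], [0.001, -0.0, -1.0]]
ft_force: [0.5, 0.8, -0.6]
finger_gap: 0.0512
```

Request:
{"fn": "servo_tool", "kwargs": {"commands": "0 0 8 0 0 0 60;0 0 8 0 0 0 60;0 0 8 0 0 0 60;0 0 8 0 0 0 60;0 0 8 0 0 0 60"}}

```text
time_s: 3.7
position: [0.5334, -0.1647, 0.2314]
eef_rot: [[-0.312, 0.95, 0.0], [0.95, 0.312, -0.0], [-0.0, 0.0, -1.0]]
ft_force: [0.1, -0.6, 1.0]
finger_gap: 0.0513
```

Request:
{"fn": "servo_tool", "kwargs": {"commands": "0 0 8 0 0 0 60;0 0 6 0 0 0 60;0 0 0 0 0 0 60;0 0 0 0 0 0 60"}}

```text
time_s: 4.1
position: [0.5334, -0.1647, 0.2314]
eef_rot: [[-0.08, 0.997, 0.0], [0.997, 0.08, -0.0], [-0.0, 0.0, -1.0]]
ft_force: [-0.9, -0.2, -0.0]
finger_gap: 0.0509
```

```bash
cat > mm.py <<'E'
import sys
from h import *
# remeasure the masses still on the mat from given guesses; masks from both cams
G=eval(sys.argv[1]); cams=sys.argv[3].split(",") if len(sys.argv)>3 else list(C)
ims={n:snap(n) for n in cams}; ms={n:matmask(i) for n,i in ims.items()}
for i,g in enumerate(G):
    p,f=fitmass(ms,[g[0]/1e3,g[1]/1e3,np.radians(g[2])]); print(p.round(1),round(f))
    if i==0:
        y=np.radians(p[2]); z=float(sys.argv[2])
        goto([p[0]/1e3-.08*np.cos(y),p[1]/1e3-.08*np.sin(y),z],[-np.sin(y),np.cos(y)])
E
python3 mm.py "[(547,-245,-85),(530,-420,-106),(418,-407,-82)]" .015
```

```text
[ 547.4 -246.6  -85.5] 667
t 4.2 pos [ 0.5334 -0.1647  0.2313] gap 0.0511 F [-0.2  0.4  0.2] j [-23.  -5. 106.  -0.  78. -27.]
turn z 0.1 (or -179.9 ) shift [ -2.7   7.4 216.3]
[ 530.  -420.2 -106.2] 357
[ 418.8 -407.5  -80.5] 337
```

Request:
{"fn": "servo_tool", "kwargs": {"commands": "0 0 0 -2 7 40 60;0 0 0 0 0 45 60;0 0 0 0 0 45 60;0 0 0 0 0 45 60;0 0 0 0 0 30 60"}}

```text
time_s: 4.7
position: [0.5386, -0.1654, 0.0227]
eef_rot: [[-0.079, 0.997, -0.004], [0.997, 0.079, 0.002], [0.002, -0.004, -1.0]]
ft_force: [0.2, 0.7, -0.8]
finger_gap: 0.0511
```

Request:
{"fn": "servo_tool", "kwargs": {"commands": "0 0 0 0 0 11 60;0 0 0 0 0 0 60;0 0 0 0 0 0 0;0 0 0 0 0 0 0;0 0 0 0 0 0 0"}}

```text
time_s: 5.2
position: [0.5423, -0.1669, 0.018]
eef_rot: [[-0.078, 0.997, 0.004], [0.997, 0.078, -0.002], [-0.002, 0.004, -1.0]]
ft_force: [1.5, -0.4, 0.1]
finger_gap: 0.0108
```

Request:
{"fn": "servo_tool", "kwargs": {"commands": "0 0 0 0 0 0 0;0 0 0 0 0 0 0;0 0 0 0 0 0 0;0 0 0 0 0 0 0"}}

```text
time_s: 5.6
position: [0.5424, -0.1669, 0.018]
eef_rot: [[-0.078, 0.997, 0.004], [0.997, 0.078, -0.002], [-0.002, 0.004, -1.0]]
ft_force: [-0.4, 0.6, 6.9]
finger_gap: 0.0107
```

Request:
{"fn": "servo_tool", "kwargs": {"commands": "0 0 0 0 0 -10 0;0 0 0 0 0 -20 0;0 0 0 0 0 -30 0;0 0 0 0 0 0 0;0 0 0 0 0 0 0"}}

```text
time_s: 6.1
position: [0.541, -0.1663, 0.0763]
eef_rot: [[-0.078, 0.997, 0.002], [0.997, 0.078, -0.001], [-0.001, 0.002, -1.0]]
ft_force: [-1.5, -0.4, -0.7]
finger_gap: 0.0107
```

Run:
```python
from h import *
i=snap("side"); j=snap("top")
cv2.imwrite("pics/g1.png",np.hstack([zoom(i,290,210,180,180,400,400),zoom(j,320,170,130,130,400,400)]))
# target: stem (581.5,68.6), slot yaw -80, offset 75 mm back, tcp z = underside 40 +12
y=np.radians(-80); s=np.array([.5815,.0686]); d=np.array([np.cos(y),np.sin(y)])
goto([*(s-d*(.155)),.052],[-np.sin(y),np.cos(y)])
```

```text
t 6.2 pos [ 0.5396 -0.1658  0.0742] gap 0.0104 F [ 0.5 -0.6 -0.1] j [-23.   5. 113.   0.  62. -27.]
turn z -5.5 (or 174.5 ) shift [378.5  82.   22.4]
```

View pics/g1.png

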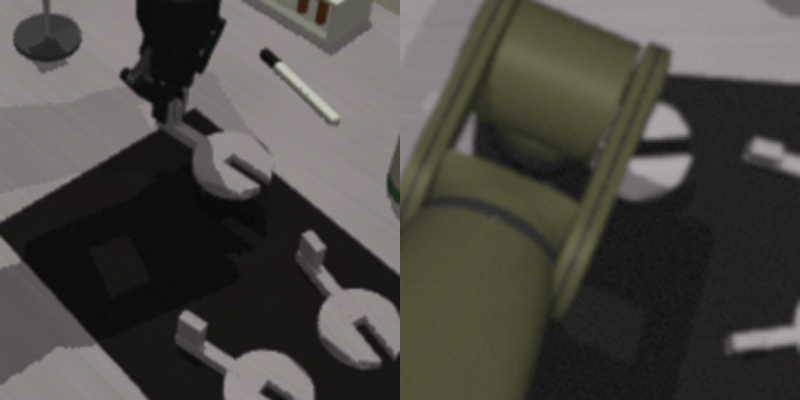

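The side view shows mass 1 held level by its tab at about (180,125) of the crop. Now I'll carry it round the hanger on the robot side.

Request:
{"fn": "servo_tool", "kwargs": {"commands": "0 0 -5.5 0 -10 0 0;0 0 0 0 -30 0 0;0 0 0 0 -35 0 0;0 0 0 15 -25 0 0;0 0 0 30 0 0 0"}}

```text
time_s: 6.7
position: [0.4306, -0.1384, 0.073]
eef_rot: [[-0.169, 0.986, -0.004], [0.986, 0.169, 0.001], [0.002, -0.004, -1.0]]
ft_force: [0.8, 1.0, -0.6]
finger_gap: 0.0106
```

Request:
{"fn": "servo_tool", "kwargs": {"commands": "0 0 0 40 0 0 0;0 0 0 40 0 0 0;0 0 0 40 0 0 0;0 0 0 40 0 0 0;0 0 0 40 0 0 0"}}

```text
time_s: 7.2
position: [0.3978, 0.0601, 0.0739]
eef_rot: [[-0.173, 0.985, -0.002], [0.985, 0.173, 0.0], [0.0, -0.002, -1.0]]
ft_force: [1.0, -0.3, -2.0]
finger_gap: 0.0103
```

Request:
{"fn": "servo_tool", "kwargs": {"commands": "0 0 0 40 0 0 0;0 0 0 40 0 0 0;0 0 0 40 10 0 0;0 0 0 14 30 0 0;0 0 0 0 40 0 0"}}

```text
time_s: 7.7
position: [0.4531, 0.2066, 0.0733]
eef_rot: [[-0.178, 0.984, -0.004], [0.984, 0.178, -0.001], [0.0, -0.004, -1.0]]
ft_force: [-0.4, 0.1, -0.6]
finger_gap: 0.0106
```

Request:
{"fn": "servo_tool", "kwargs": {"commands": "0 0 0 0 40 0 0;0 0 0 0 40 0 0;0 0 0 0 22 10 0;0 0 0 0 0 10 0;0 0 0 0 0 0 0"}}

```text
time_s: 8.2
position: [0.5528, 0.2214, 0.0515]
eef_rot: [[-0.173, 0.985, -0.007], [0.985, 0.173, -0.002], [-0.001, -0.007, -1.0]]
ft_force: [-0.2, -0.7, -2.8]
finger_gap: 0.0108
```

```bash
cat > ap.py <<'E'
import sys
from h import *
# look at held mass near the hanger; hanger refit; report what is needed
name=sys.argv[1]; yaw=float(sys.argv[2]); off=float(sys.argv[3]); z=float(sys.argv[4])
ims={n:snap(n) for n in C}
y=np.radians(yaw); s=np.array([.5815,.0686]); d=np.array([np.cos(y),np.sin(y)])
goto([*(s-d*(.08+off)),z],[-np.sin(y),np.cos(y)])
o=monitor.get_obs(); p=o["position"]; R=o["eef_rot"][:,1]; yy=np.arctan2(R[1],R[0])-np.pi/2
if np.cos(yy-y)<0: yy+=np.pi
c=p[:2]+.08*np.array([np.cos(yy),np.sin(yy)])
z0=p[2]-.015
for n in ims:
    outl(ims[n],render(n,[*c,yy],z0)); outl(ims[n],rhang(n,[*s,-.1]))
cv2.imwrite(f"pics/{name}.png",np.hstack([zoom(ims["side"],240,140,130,130,400,400),zoom(ims["top"],200,140,130,130,400,400)]))
E
python3 ap.py a1 -80 .075 .052
```

```text
t 8.3 pos [0.5534 0.2218 0.0535] gap 0.0104 F [ 0.2 -0.2 -1. ] j [ 17.  10. 109.   0.  61.   7.]
turn z -0.0 (or 180.0 ) shift [-0.8  1.1  1.5]
```

View pics/a1.png

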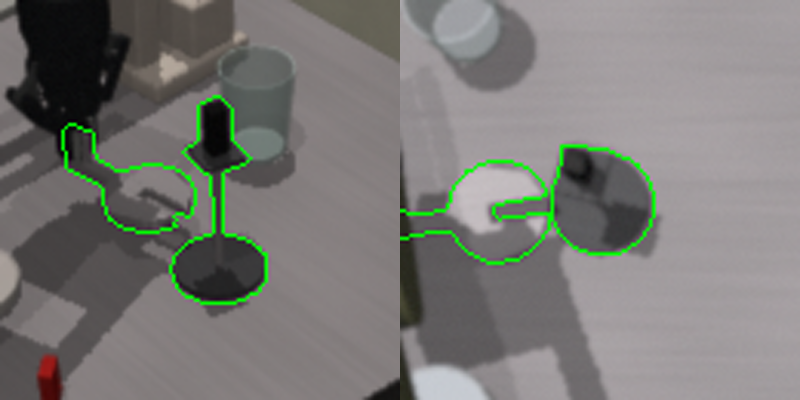

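The outline predicted from the TCP matches the held mass and the hanger is unmoved. Next I lower it and slide it in.

Request:
{"fn": "servo_tool", "kwargs": {"commands": "0 0 0 0 1 20 0;0 0 0 -6 0 3 0;0 0 0 -10 0 0 0;0 0 0 -12 0 0 0;0 0 0 -12 0 0 0"}}

```text
time_s: 8.8
position: [0.564, 0.1819, 0.0334]
eef_rot: [[-0.173, 0.985, 0.002], [0.985, 0.173, 0.0], [-0.0, 0.002, -1.0]]
ft_force: [0.8, 0.5, 0.7]
finger_gap: 0.0104
```

Request:
{"fn": "servo_tool", "kwargs": {"commands": "0 0 0 -12 0 0 0;0 0 0 -12 0 0 0;0 0 0 -8 0 0 0;0 0 0 -4 0 0 0;0 0 0 0 0 0 0"}}

```text
time_s: 9.3
position: [0.5698, 0.147, 0.0323]
eef_rot: [[-0.173, 0.985, -0.0], [0.985, 0.173, 0.0], [0.0, -0.0, -1.0]]
ft_force: [0.3, 0.7, -0.3]
finger_gap: 0.0107
```

```bash
python3 ap.py a2 -80 0 .023
```

```text
t 9.4 pos [0.5696 0.1478 0.0323] gap 0.0105 F [-0.2  0.8 -0.6] j [  9.  11. 111.   0.  58.  -1.]
turn z -0.0 (or 180.0 ) shift [-0.  -2.   9.3]
```

View pics/a2.png

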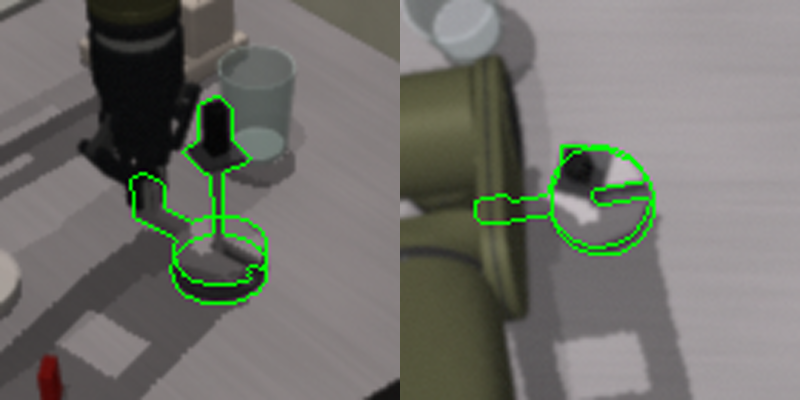

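The disc is on the stem, over the base. I'll shift it 2 mm, lower it, release and back off along the tab direction.

Request:
{"fn": "servo_tool", "kwargs": {"commands": "0 0 0 0 -2 3 0;0 0 0 0 0 4 0;0 0 0 0 0 2 0;0 0 0 0 0 1 0;0 0 0 0 0 0 0"}}

```text
time_s: 9.9
position: [0.5677, 0.1476, 0.0229]
eef_rot: [[-0.174, 0.985, -0.0], [0.985, 0.174, -0.0], [-0.0, -0.0, -1.0]]
ft_force: [-2.7, 1.5, 3.5]
finger_gap: 0.0105
```

Request:
{"fn": "servo_tool", "kwargs": {"commands": "0 0 0 0 0 0 15;0 0 0 0 0 0 35;0 0 0 0 0 0 35;0 0 0 0 0 0 35;0 0 0 0 0 -10 35"}}

```text
time_s: 10.4
position: [0.5663, 0.147, 0.031]
eef_rot: [[-0.173, 0.985, -0.003], [0.985, 0.173, -0.001], [0.0, -0.003, -1.0]]
ft_force: [-0.7, 0.2, 0.1]
finger_gap: 0.03
```

Request:
{"fn": "servo_tool", "kwargs": {"commands": "0 0 0 0 0 -30 35;0 0 0 20 0 -40 35;0 0 0 40 0 -40 60;0 0 0 40 0 -40 60;0 0 0 0 0 -30 60"}}

```text
time_s: 10.9
position: [0.5516, 0.2399, 0.2065]
eef_rot: [[-0.177, 0.984, 0.003], [0.984, 0.177, 0.002], [0.002, 0.003, -1.0]]
ft_force: [-0.5, -0.8, 0.1]
finger_gap: 0.0513
```

```bash
cat > st.py <<'E'
import sys
from h import *
# fit hanger & stacked top mass: args yaw level
yaw=float(sys.argv[1]); lev=int(sys.argv[2]); sys.argv[3:]
im=snap("side"); t=snap("top")
ms={n:matmask(i,110) if 0 else np.clip((cv2.cvtColor(i,cv2.COLOR_BGR2GRAY).astype(float)-95)/40,0,1)*255 for n,i in (("side",im),("top",t))}
r=rhang
cv2.imwrite(f"pics/s{lev}.png",np.hstack([zoom(im,240,140,130,130,400,400),zoom(t,200,140,130,130,400,400)]))
E
python3 st.py -80 1; python3 mm.py "[(530,-420,-106),(418,-407,-82)]" .018
```

```text
[ 530.  -420.2 -106.2] 436
t 11.1 pos [0.5524 0.2368 0.2046] gap 0.0513 F [-0.  -0.   0.1] j [ 18.   2. 103.  -0.  75.   8.]
turn z 26.2 (or -153.8 ) shift [-557.5  161.1  186.2]
[ 418.8 -407.6  -80.4] 434
```

View pics/s1.png

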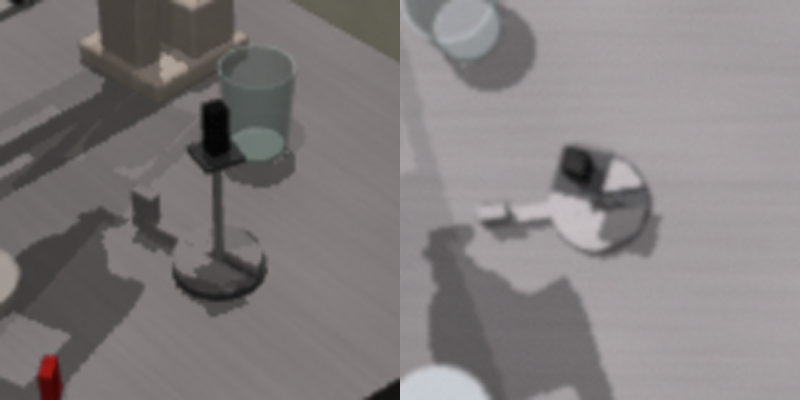

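Request:
{"fn": "servo_tool", "kwargs": {"commands": "0 0 8 0 0 -20 60;0 0 8 0 0 0 60;0 0 8 0 0 0 60;0 0 2.2 0 0 0 60;0 0 0 -37.5 11.1 0 60"}}

```text
time_s: 11.6
position: [0.551, 0.1988, 0.2207]
eef_rot: [[0.277, 0.961, -0.004], [0.961, -0.277, 0.0], [-0.001, -0.004, -1.0]]
ft_force: [0.1, -0.8, 0.1]
finger_gap: 0.0509
```

Request:
{"fn": "servo_tool", "kwargs": {"commands": "0 0 0 -40 12 0 60;0 0 0 -40 12 0 60;0 0 0 -40 12 0 60;0 0 0 -40 12 0 60;0 0 0 -40 12 0 60"}}

```text
time_s: 12.1
position: [0.5524, -0.0134, 0.2209]
eef_rot: [[0.28, 0.96, -0.003], [0.96, -0.28, 0.0], [-0.001, -0.003, -1.0]]
ft_force: [0.0, 0.0, -0.8]
finger_gap: 0.051
```

Request:
{"fn": "servo_tool", "kwargs": {"commands": "0 0 0 -40 12 0 60;0 0 0 -40 12 0 60;0 0 0 -40 12 0 60;0 0 0 -40 12 0 60;0 0 0 -40 12 0 60"}}

```text
time_s: 12.6
position: [0.5541, -0.2219, 0.2208]
eef_rot: [[0.28, 0.96, -0.003], [0.96, -0.28, 0.002], [0.001, -0.003, -1.0]]
ft_force: [1.9, 0.1, -0.1]
finger_gap: 0.0511
```

Request:
{"fn": "servo_tool", "kwargs": {"commands": "0 0 0 -40 12 0 60;0 0 0 -40 12 0 60;0 0 0 -40 6 40 60;0 0 0 0 0 0 60;0 0 0 0 0 0 60"}}

```text
time_s: 13.1
position: [0.5496, -0.3389, 0.1843]
eef_rot: [[0.282, 0.96, -0.005], [0.96, -0.282, 0.004], [0.003, -0.006, -1.0]]
ft_force: [0.1, 0.2, 0.6]
finger_gap: 0.0514
```

```bash
python3 mm.py "[(530,-420,-106),(418,-407,-82)]" .018
```

```text
[ 529.6 -422.6 -105.6] 908
t 13.2 pos [ 0.5514 -0.3383  0.1875] gap 0.051 F [0.  0.3 0.6] j [-36.   8.  97.   0.  74. -20.]
turn z -0.6 (or 179.4 ) shift [ -7.1   1.8 169.5]
[ 417.9 -407.6  -80.8] 654
```

Request:
{"fn": "servo_tool", "kwargs": {"commands": "0 0 0 -5 2 40 60;0 0 0 0 0 45 60;0 0 0 0 0 45 60;0 0 0 0 0 30 60;0 0 0 0 0 9 60"}}

```text
time_s: 13.7
position: [0.5504, -0.3414, 0.0154]
eef_rot: [[0.278, 0.961, -0.005], [0.961, -0.278, 0.004], [0.002, -0.006, -1.0]]
ft_force: [-0.4, 0.2, 0.1]
finger_gap: 0.0509
```

Request:
{"fn": "servo_tool", "kwargs": {"commands": "0 0 0 0 0 0 60;0 0 0 0 0 0 0;0 0 0 0 0 0 0;0 0 0 0 0 0 0;0 0 0 0 0 0 0"}}

```text
time_s: 14.2
position: [0.5538, -0.3453, 0.0218]
eef_rot: [[0.279, 0.96, 0.004], [0.96, -0.279, -0.003], [-0.001, 0.004, -1.0]]
ft_force: [-0.2, 1.2, 7.0]
finger_gap: 0.0112
```

Request:
{"fn": "servo_tool", "kwargs": {"commands": "0 0 0 0 0 0 0;0 0 0 0 0 0 0;0 0 0 0 0 0 0"}}

```text
time_s: 14.5
position: [0.5538, -0.3453, 0.0219]
eef_rot: [[0.279, 0.96, 0.004], [0.96, -0.279, -0.003], [-0.001, 0.004, -1.0]]
ft_force: [-0.4, 1.0, 8.1]
finger_gap: 0.0103
```

Request:
{"fn": "servo_tool", "kwargs": {"commands": "0 0 0 0 0 -10 0;0 0 0 0 0 -30 0;0 0 0 0 0 -40 0;0 0 0 0 0 -30 0;0 0 0 0 0 0 0"}}

```text
time_s: 15.0
position: [0.555, -0.3464, 0.136]
eef_rot: [[0.279, 0.96, 0.009], [0.96, -0.279, -0.007], [-0.004, 0.011, -1.0]]
ft_force: [0.0, -0.1, -0.7]
finger_gap: 0.0102
```

```bash
python3 ap.py x 160 .085 .055
python3 - <<'E'
from h import *
i=snap("side"); o=monitor.get_obs();print(o["ft_force"],o["torque"])
cv2.imwrite("pics/g2.png",zoom(i,320,200,180,180,400,400))
E
```

```text
t 15.1 pos [ 0.5523 -0.3444  0.1298] gap 0.0102 F [-0.   0.5 -1.9] j [-37.  12.  99.   0.  69. -20.]
turn z 93.8 (or -86.2 ) shift [  51.1 -398.1   74.7]
[-0.63241765  1.18394072 -1.04790891] [ 0.06435929 -0.03483289 -0.03654662]
```

View pics/g2.png

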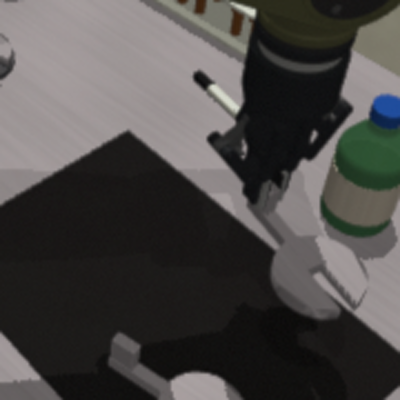

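Mass 2 is lifted by its tab and held level. I'll turn it away from the bottle, then carry it to the far side of the hanger.

Request:
{"fn": "servo_tool", "kwargs": {"commands": "0 0 8 0 0 0 0;0 0 8 0 0 0 0;0 0 8 0 0 0 0;0 0 8 0 0 0 0;0 0 8 0 0 0 0"}}

```text
time_s: 15.65
position: [0.5507, -0.3432, 0.1257]
eef_rot: [[0.834, 0.551, -0.004], [0.551, -0.834, 0.003], [-0.002, -0.005, -1.0]]
ft_force: [-0.8, 0.4, -0.6]
finger_gap: 0.0105
```

Request:
{"fn": "servo_tool", "kwargs": {"commands": "0 0 8 0 0 0 0;0 0 8 0 0 0 0;0 0 8 0 0 0 0;0 0 8 0 0 0 0;0 0 8 0 0 0 0"}}

```text
time_s: 16.15
position: [0.5507, -0.3432, 0.1257]
eef_rot: [[0.993, -0.114, -0.004], [-0.114, -0.993, 0.003], [-0.004, -0.002, -1.0]]
ft_force: [-0.0, 0.2, -1.2]
finger_gap: 0.0104
```

Request:
{"fn": "servo_tool", "kwargs": {"commands": "0 0 8 0 0 0 0;0 0 5.8 0 0 0 0;0 0 0 15 -38 0 0;0 0 0 16 -40 0 0;0 0 0 16 -40 0 0"}}

```text
time_s: 16.65
position: [0.6359, -0.2481, 0.1258]
eef_rot: [[0.939, -0.343, -0.004], [-0.343, -0.939, 0.002], [-0.005, -0.0, -1.0]]
ft_force: [0.7, -0.1, -0.7]
finger_gap: 0.0104
```

Request:
{"fn": "servo_tool", "kwargs": {"commands": "0 0 0 16 -40 0 0;0 0 0 16 -40 0 0;0 0 0 0 -40 0 0;0 0 0 0 -40 0 0;0 0 0 0 -40 0 0"}}

```text
time_s: 17.15
position: [0.7341, -0.0707, 0.1253]
eef_rot: [[0.94, -0.342, -0.005], [-0.342, -0.94, 0.001], [-0.005, 0.001, -1.0]]
ft_force: [0.3, -0.1, -1.2]
finger_gap: 0.0103
```

Request:
{"fn": "servo_tool", "kwargs": {"commands": "0 0 0 0 -40 20 0;0 0 0 0 -40 30 0;0 0 0 -15 0 20 0;0 0 0 -10 0 0 0;0 0 0 0 0 0 0"}}

```text
time_s: 17.65
position: [0.7364, 0.0115, 0.0562]
eef_rot: [[0.94, -0.342, -0.005], [-0.342, -0.94, 0.0], [-0.005, 0.002, -1.0]]
ft_force: [0.5, 0.0, -0.7]
finger_gap: 0.0103
```

```bash
sed -i 's/z0=p\[2\]-.015/z0=p[2]-float(sys.argv[5])/' ap.py; python3 ap.py a3 160 0 .047 .019
```

```text
t 17.8 pos [0.7397 0.0103 0.06  ] gap 0.0103 F [ 0.6 -0.7 -0.8] j [ -3.  26.  89.  -0.  65. 107.]
turn z -0.1 (or 179.9 ) shift [-88.6  -0.7  12.9]
```

View pics/a3.png

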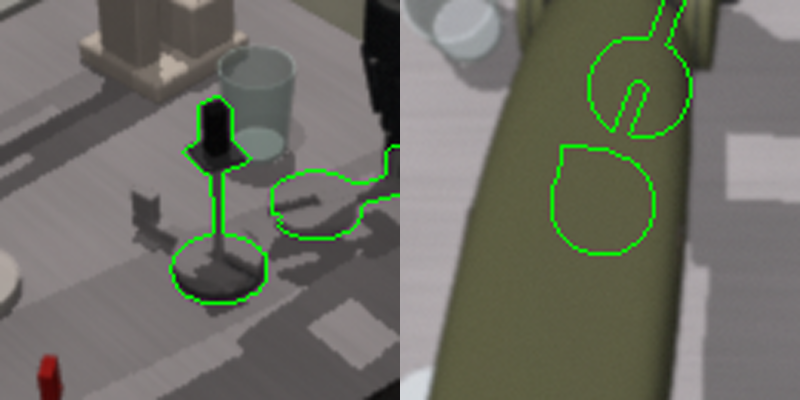

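Request:
{"fn": "servo_tool", "kwargs": {"commands": "0 0 0 -4 -1 12 0;0 0 0 -12 0 0 0;0 0 0 -14 0 0 0;0 0 0 -14 0 0 0;0 0 0 -14 0 0 0"}}

```text
time_s: 18.25
position: [0.6838, 0.032, 0.047]
eef_rot: [[0.939, -0.343, -0.0], [-0.343, -0.939, 0.0], [-0.0, -0.0, -1.0]]
ft_force: [-0.9, -0.1, -1.0]
finger_gap: 0.0103
```

Request:
{"fn": "servo_tool", "kwargs": {"commands": "0 0 0 -14 0 0 0;0 0 0 -10 0 0 0;0 0 0 -6 0 0 0;0 0 0 0 0 0 0;0 0 0 0 0 0 0"}}

```text
time_s: 18.75
position: [0.657, 0.0422, 0.0472]
eef_rot: [[0.94, -0.342, 0.001], [-0.342, -0.94, -0.0], [0.001, -0.0, -1.0]]
ft_force: [0.2, -0.4, -1.4]
finger_gap: 0.0107
```

```bash
python3 ap.py a4 160 0 .039 .019
```

```text
t 18.9 pos [0.6572 0.0421 0.0471] gap 0.0105 F [ 0.   0.  -0.5] j [ -1.  18. 101.  -0.  61. 109.]
turn z -0.0 (or 180.0 ) shift [-0.2  1.   8.1]
```

View pics/a4.png

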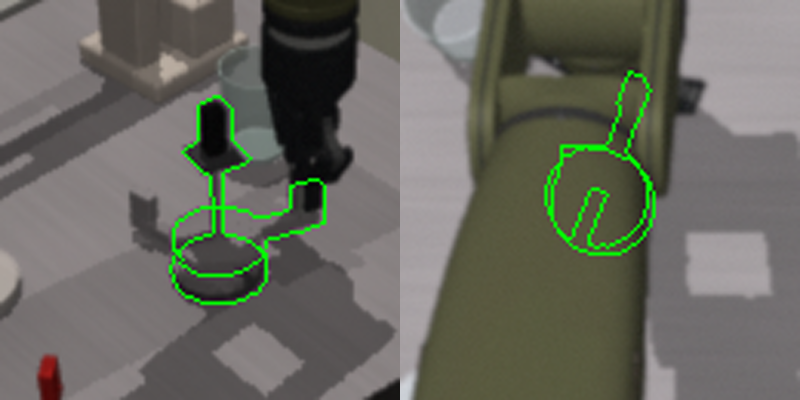

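The mass is around the stem and the force is near zero. I lower it, release and withdraw.

Request:
{"fn": "servo_tool", "kwargs": {"commands": "0 0 0 0 1 3 0;0 0 0 0 0 3 0;0 0 0 0 0 2 0;0 0 0 0 0 1 0;0 0 0 0 0 0 0"}}

```text
time_s: 19.35
position: [0.6565, 0.0413, 0.0387]
eef_rot: [[0.94, -0.342, -0.001], [-0.342, -0.94, -0.0], [-0.001, 0.0, -1.0]]
ft_force: [-2.0, -0.1, 5.3]
finger_gap: 0.0102
```

Request:
{"fn": "servo_tool", "kwargs": {"commands": "0 0 0 0 0 0 15;0 0 0 0 0 0 35;0 0 0 0 0 0 35;0 0 0 0 0 0 35;0 0 0 0 0 -10 35"}}

```text
time_s: 19.85
position: [0.6549, 0.0414, 0.0462]
eef_rot: [[0.94, -0.342, -0.004], [-0.342, -0.94, 0.0], [-0.004, 0.001, -1.0]]
ft_force: [-0.4, 0.8, -0.1]
finger_gap: 0.03
```

Request:
{"fn": "servo_tool", "kwargs": {"commands": "0 0 0 0 0 -30 35;0 0 0 20 0 -40 35;0 0 0 30 0 -40 60;0 0 0 0 0 -40 60;0 0 0 0 0 -40 60"}}

```text
time_s: 20.35
position: [0.7039, 0.0239, 0.2404]
eef_rot: [[0.939, -0.343, 0.001], [-0.343, -0.939, 0.0], [0.001, -0.0, -1.0]]
ft_force: [-0.8, 1.1, 0.4]
finger_gap: 0.051
```

```bash
python3 mm.py "[(418,-407,-82)]" .020;  python3 - <<'E'
from h import *
i=snap("side"); cv2.imwrite("pics/s2.png",zoom(i,240,140,130,130,400,400))
g=cv2.cvtColor(i,cv2.COLOR_BGR2GRAY).astype(float)
E
```

```text
[ 418.7 -407.5  -80.4] 456
t 20.4 pos [0.7071 0.0241 0.2481] gap 0.0516 F [1.  0.6 1.9] j [ -2.  13.  86.   0.  80. 108.]
turn z -119.6 (or 60.4 ) shift [-296.7 -359.5  223.8]
```

View pics/s2.png

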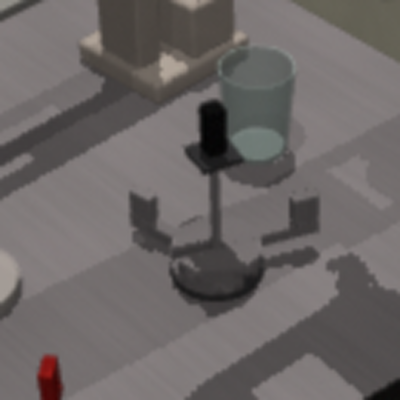

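Two masses sit flat with tabs well apart, and the hanger shifted about 2 mm, which I will refit. Next is mass 3.

Request:
{"fn": "servo_tool", "kwargs": {"commands": "0 0 0 -14 36 0 60;0 0 0 -14 36 0 60;0 0 0 -14 36 0 60;0 0 0 -14 36 0 60;0 0 0 -14 36 0 60"}}

```text
time_s: 21.0
position: [0.574, -0.1215, 0.2362]
eef_rot: [[0.94, -0.342, -0.002], [-0.342, -0.94, 0.001], [-0.003, 0.0, -1.0]]
ft_force: [-0.1, 0.7, 0.5]
finger_gap: 0.0513
```

Request:
{"fn": "servo_tool", "kwargs": {"commands": "0 0 0 -14 36 0 60;0 0 0 -14 36 0 60;0 0 0 -14 36 0 60;0 0 0 -14 36 0 60;0 0 0 -14 36 0 60"}}

```text
time_s: 21.5
position: [0.4468, -0.2664, 0.2365]
eef_rot: [[0.94, -0.342, -0.002], [-0.342, -0.94, 0.001], [-0.002, -0.001, -1.0]]
ft_force: [0.3, -0.1, -0.0]
finger_gap: 0.0511
```

Request:
{"fn": "servo_tool", "kwargs": {"commands": "0 0 0 -12 37 10 60;0 0 0 -12 38 10 60;0 0 8 0 0 10 60;0 0 8 0 0 10 60;0 0 8 0 0 0 60"}}

```text
time_s: 22.0
position: [0.3986, -0.3273, 0.1945]
eef_rot: [[0.714, -0.7, -0.004], [-0.7, -0.714, 0.004], [-0.006, -0.0, -1.0]]
ft_force: [-0.5, 0.1, 0.5]
finger_gap: 0.0517
```

Request:
{"fn": "servo_tool", "kwargs": {"commands": "0 0 8 0 0 0 60;0 0 8 0 0 0 60;0 0 8 0 0 0 60;0 0 8 0 0 0 60;0 0 4.4 0 0 0 60"}}

```text
time_s: 22.5
position: [0.3997, -0.3276, 0.1964]
eef_rot: [[0.162, -0.987, -0.002], [-0.987, -0.162, 0.002], [-0.002, 0.002, -1.0]]
ft_force: [0.6, -0.5, -0.1]
finger_gap: 0.0509
```

Request:
{"fn": "servo_tool", "kwargs": {"commands": "0 0 0 0 0 0 60;0 0 0 0 0 0 60"}}

```text
time_s: 22.7
position: [0.4, -0.3278, 0.197]
eef_rot: [[0.168, -0.986, -0.001], [-0.986, -0.168, 0.001], [-0.001, 0.001, -1.0]]
ft_force: [-0.3, -0.4, 0.3]
finger_gap: 0.0509
```

```bash
python3 mm.py "[(418.7,-407.5,-80.4)]" .020
python3 - <<'E'
from h import *
y=np.radians(9.6); goto([.4054,-.3286,.020],[np.cos(y),np.sin(y)])
# hanger refit by carrier+grip+stem only, dark mask
def rtop(n,pose):
    im=np.zeros((480,640),np.uint8)
    s=lambda p,z0,z1:poly(im,cv2.convexHull(proj(n,np.r_[place(p,z0,pose),place(p,z1,pose)]).astype(np.float32))[:,0])
    s(box(-18,18,-18,18),.12,.126); s(box(-9,9,-9,9),.126,.17); return im
g={n:cv2.cvtColor(snap(n),cv2.COLOR_BGR2GRAY).astype(float) for n in C}
for ns,th in ((["side"],70),(["side"],80),(["top","side"],75)):
    hm={n:np.clip((th+12-g[n])/24,0,1)*255 for n in ns}
    for y in (0,-20): print(ns,th,fit(rtop,hm,[581,68,y],[4,4,12]))
E
```

```text
[ 418.8 -407.5  -80.3] 1008
t 22.8 pos [ 0.4002 -0.3281  0.1974] gap 0.0509 F [0.8 1.  0.5] j [-45.  -9. 113.   0.  75. 125.]
turn z 179.9 (or -0.1 ) shift [ -1.6   5.1 177.3]
t 22.8 pos [ 0.4002 -0.3281  0.1974] gap 0.0509 F [0.8 1.  0.5] j [-45.  -9. 113.   0.  75. 125.]
turn z -180.0 (or 0.0 ) shift [ -1.5   5.2 177.3]
['side'] 70 (array([581.16203704,  70.84104938,  -5.53240741]), np.float64(304.0980392156863))
['side'] 70 (array([581.12044271,  68.23936632, -20.53710938]), np.float64(294.2480392156863))
['side'] 80 (array([579.54192387,  72.00831619,  -0.71270576]), np.float64(309.43676470588235))
['side'] 80 (array([580.74045943,  67.70390464, -20.32848669]), np.float64(297.2078431372549))
['top', 'side'] 75 (array([578.03203601,  72.45035751,  -3.55552709]), np.float64(459.50245098039215))
['top', 'side'] 75 (array([579.06753827,  69.80047815, -18.57432448]), np.float64(442.70000000000005))
```

Request:
{"fn": "servo_tool", "kwargs": {"commands": "0 0 0 2 -5 40 60;0 0 0 0 0 45 60;0 0 0 0 0 45 60;0 0 0 0 0 35 60;0 0 0 0 0 11 60"}}

```text
time_s: 23.4
position: [0.4031, -0.327, 0.0175]
eef_rot: [[0.167, -0.986, -0.006], [-0.986, -0.167, 0.006], [-0.007, 0.005, -1.0]]
ft_force: [-0.1, 0.7, 0.2]
finger_gap: 0.0515
```

Request:
{"fn": "servo_tool", "kwargs": {"commands": "0 0 0 0 0 0 60;0 0 0 0 0 0 0;0 0 0 0 0 0 0;0 0 0 0 0 0 0;0 0 0 0 0 0 0"}}

```text
time_s: 23.9
position: [0.4071, -0.3309, 0.0246]
eef_rot: [[0.166, -0.986, 0.003], [-0.986, -0.167, -0.003], [0.004, -0.003, -1.0]]
ft_force: [0.5, 0.5, 6.2]
finger_gap: 0.0102
```

Request:
{"fn": "servo_tool", "kwargs": {"commands": "0 0 0 0 0 0 0;0 0 0 0 0 0 0;0 0 0 0 0 0 0"}}

```text
time_s: 24.2
position: [0.4071, -0.3309, 0.0246]
eef_rot: [[0.167, -0.986, 0.003], [-0.986, -0.167, -0.003], [0.004, -0.003, -1.0]]
ft_force: [-0.8, 0.6, 6.1]
finger_gap: 0.0099
```

Request:
{"fn": "servo_tool", "kwargs": {"commands": "0 0 0 0 0 -10 0;0 0 0 0 0 -30 0;0 0 0 0 0 -40 0;0 0 0 0 0 -30 0;0 0 0 0 0 0 0"}}

```text
time_s: 24.7
position: [0.4082, -0.3319, 0.1384]
eef_rot: [[0.167, -0.986, 0.008], [-0.986, -0.167, -0.008], [0.009, -0.007, -1.0]]
ft_force: [0.8, 0.3, -0.9]
finger_gap: 0.0103
```

```bash
sed -i 's/\[.5815,.0686\]/[.580,.0695]/' ap.py; python3 ap.py x 40 .085 .06 .019
```

```text
t 24.8 pos [ 0.4059 -0.3296  0.133 ] gap 0.0101 F [-0.  -0.3 -2.5] j [-45.  -4. 116.   0.  68. 125.]
turn z 59.6 (or -120.4 ) shift [-224.9  194.    72.7]
```

Mass 3 is gripped (gap and force match the earlier lifts). I turn it by −120° and carry it to the robot side of the hanger.

Request:
{"fn": "servo_tool", "kwargs": {"commands": "0 0 -8 0 0 0 0;0 0 -8 0 0 0 0;0 0 -8 0 0 0 0;0 0 -8 0 0 0 0;0 0 -8 0 0 0 0"}}

```text
time_s: 25.3
position: [0.4044, -0.3282, 0.1293]
eef_rot: [[0.765, -0.644, -0.003], [-0.644, -0.765, 0.003], [-0.005, -0.0, -1.0]]
ft_force: [0.1, -0.4, -1.7]
finger_gap: 0.0096
```

Request:
{"fn": "servo_tool", "kwargs": {"commands": "0 0 -8 0 0 0 0;0 0 -8 0 0 0 0;0 0 -8 0 0 0 0;0 0 -8 0 0 0 0;0 0 -8 0 0 0 0"}}

```text
time_s: 25.8
position: [0.4044, -0.3283, 0.1293]
eef_rot: [[1.0, -0.001, -0.003], [-0.001, -1.0, 0.003], [-0.003, -0.003, -1.0]]
ft_force: [0.2, 0.0, -0.8]
finger_gap: 0.01
```

Request:
{"fn": "servo_tool", "kwargs": {"commands": "0 0 -8 0 0 0 0;0 0 -8 0 0 0 0;0 0 -8 0 0 0 0;0 0 -8 0 0 0 0;0 0 -8 0 0 0 0"}}

```text
time_s: 26.3
position: [0.4044, -0.3283, 0.1294]
eef_rot: [[0.767, 0.642, -0.003], [0.642, -0.767, 0.003], [-0.001, -0.004, -1.0]]
ft_force: [-0.5, -0.5, -1.2]
finger_gap: 0.0102
```

Request:
{"fn": "servo_tool", "kwargs": {"commands": "0 0 0 30 -30 0 0;0 0 0 30 -30 0 0;0 0 0 30 -30 0 0;0 0 0 30 -30 0 0;0 0 0 30 -30 0 0"}}

```text
time_s: 26.8
position: [0.424, -0.1162, 0.1297]
eef_rot: [[0.771, 0.637, -0.004], [0.637, -0.771, 0.001], [-0.002, -0.003, -1.0]]
ft_force: [0.6, -0.4, -0.4]
finger_gap: 0.0105
```

Request:
{"fn": "servo_tool", "kwargs": {"commands": "0 0 0 30 -30 0 0;0 0 0 30 -14 25 0;0 0 0 10 0 25 0;0 0 0 0 0 15 0;0 0 0 0 0 0 0"}}

```text
time_s: 27.3
position: [0.4478, -0.0385, 0.0623]
eef_rot: [[0.77, 0.638, -0.01], [0.638, -0.77, 0.002], [-0.006, -0.007, -1.0]]
ft_force: [-1.0, -0.3, -1.5]
finger_gap: 0.0099
```

```bash
python3 ap.py a5 40 0 .0616 .0216
```

```text
t 27.4 pos [ 0.4504 -0.0396  0.0656] gap 0.0101 F [0.2 0.1 0.2] j [-12.  -9. 127.  -0.  62.  39.]
turn z 179.6 (or -0.4 ) shift [-89.4   0.2   3.8]
```

View pics/a5.png

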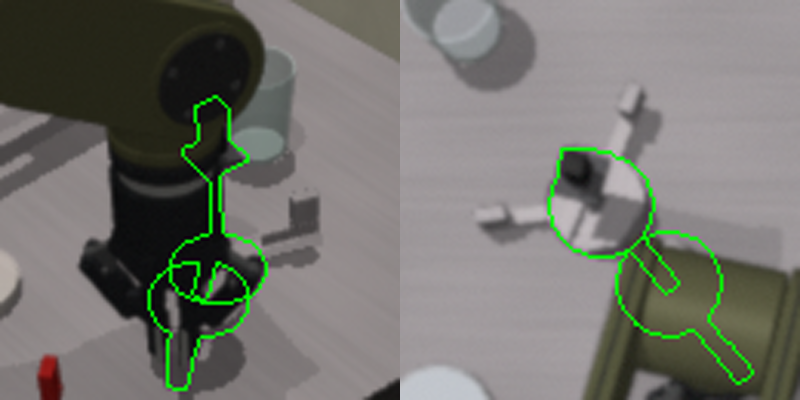

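The hanger outline fits at its refined position and mass 3 is lined up. I slide it in.

Request:
{"fn": "servo_tool", "kwargs": {"commands": "0 0 -0.4 4 0 3 0;0 0 0 12 0 0 0;0 0 0 14 0 0 0;0 0 0 14 0 0 0;0 0 0 14 0 0 0"}}

```text
time_s: 27.9
position: [0.4975, -0.0016, 0.0643]
eef_rot: [[0.766, 0.643, 0.001], [0.643, -0.766, -0.0], [0.001, 0.001, -1.0]]
ft_force: [0.5, 0.3, -2.2]
finger_gap: 0.0102
```

Request:
{"fn": "servo_tool", "kwargs": {"commands": "0 0 0 14 0 0 0;0 0 0 10 0 0 0;0 0 0 7 0 0 0;0 0 0 0 0 0 0;0 0 0 0 0 0 0"}}

```text
time_s: 28.4
position: [0.5196, 0.0174, 0.0636]
eef_rot: [[0.766, 0.643, -0.001], [0.643, -0.766, -0.0], [-0.001, -0.0, -1.0]]
ft_force: [-0.0, 0.7, -1.2]
finger_gap: 0.0099
```

```bash
python3 ap.py a6 40 0 .0536 .0216
```

```text
t 28.5 pos [0.5194 0.0172 0.0637] gap 0.0103 F [ 0.3  0.2 -1.7] j [ -4.   0. 119.  -0.  61.  46.]
turn z 180.0 (or -0.0 ) shift [-0.1  1.1 10.1]
```

Request:
{"fn": "servo_tool", "kwargs": {"commands": "0 0 0 0 -1 3 0;0 0 0 0 0 4 0;0 0 0 0 0 2 0;0 0 0 0 0 1 0;0 0 0 0 0 0 0"}}

```text
time_s: 29.0
position: [0.5192, 0.0181, 0.0539]
eef_rot: [[0.766, 0.642, -0.0], [0.642, -0.766, 0.0], [0.0, -0.0, -1.0]]
ft_force: [-0.5, -0.0, -0.1]
finger_gap: 0.0103
```

Request:
{"fn": "servo_tool", "kwargs": {"commands": "0 0 0 0 0 0 15;0 0 0 0 0 0 35;0 0 0 0 0 0 35;0 0 0 0 0 0 35;0 0 0 0 0 -10 35"}}

```text
time_s: 29.5
position: [0.5179, 0.0183, 0.0628]
eef_rot: [[0.766, 0.643, -0.003], [0.643, -0.766, 0.0], [-0.002, -0.002, -1.0]]
ft_force: [-0.2, -0.7, -0.0]
finger_gap: 0.0297
```

Request:
{"fn": "servo_tool", "kwargs": {"commands": "0 0 0 0 0 -30 35;0 0 0 -20 0 -40 35;0 0 0 -40 0 -40 60;0 0 0 -40 0 -40 60;0 0 0 0 0 -40 60"}}

```text
time_s: 30.0
position: [0.4468, -0.0414, 0.2457]
eef_rot: [[0.768, 0.641, -0.001], [0.641, -0.768, -0.001], [-0.001, -0.0, -1.0]]
ft_force: [0.8, 0.3, 0.4]
finger_gap: 0.0516
```

Request:
{"fn": "servo_tool", "kwargs": {"commands": "0 0 0 -40 20 0 60;0 0 0 -20 40 0 60;0 0 0 0 40 0 60;0 0 0 0 40 0 60;0 0 0 0 0 0 60"}}

```text
time_s: 30.5
position: [0.4951, -0.1889, 0.2447]
eef_rot: [[0.768, 0.64, 0.0], [0.64, -0.768, -0.001], [-0.0, 0.001, -1.0]]
ft_force: [0.1, 0.8, -0.0]
finger_gap: 0.0513
```

```bash
cat > hg.py <<'E'
from h import *
def rtop(n,pose):
    im=np.zeros((480,640),np.uint8)
    s=lambda p,z0,z1:poly(im,cv2.convexHull(proj(n,np.r_[place(p,z0,pose),place(p,z1,pose)]).astype(np.float32))[:,0])
    s(box(-18,18,-18,18),.12,.126); s(box(-9,9,-9,9),.126,.17); return im
ims={n:snap(n) for n in C}
g={n:cv2.cvtColor(i,cv2.COLOR_BGR2GRAY).astype(float) for n,i in ims.items()}
hm={n:np.clip((87-g[n])/24,0,1)*255 for n in g}
best=min((fit(rtop,hm,[580,69.5,y],[4,4,12]) for y in (-35,-20,-5,10)),key=lambda r:r[1]); print(best)
hp=best[0]; P=[hp[0]/1e3,hp[1]/1e3,np.radians(hp[2])]
raw={n:i.copy() for n,i in ims.items()}
for n in ims: outl(ims[n],rhang(n,P))
f=lambda d:np.hstack([zoom(d["side"],260,150,90,90,300,300),zoom(d["top"],215,155,90,90,300,300)])
cv2.imwrite("pics/s3.png",np.vstack([f(raw),f(ims)]))
for k in (0,90): goto([P[0],P[1],.2],[np.cos(P[2]+np.radians(k)),np.sin(P[2]+np.radians(k))])
E
python3 hg.py
```

```text
(array([580.22124134,  69.59722413, -25.53865182]), np.float64(213.36127450980393))
t 30.6 pos [ 0.4936 -0.1863  0.2447] gap 0.0513 F [-0.1 -0.5  0.9] j [-27.  -9. 109.   0.  80.  24.]
turn z -24.5 (or 155.5 ) shift [268.2 -32.1  44.8]
t 30.6 pos [ 0.4936 -0.1863  0.2447] gap 0.0513 F [-0.1 -0.5  0.9] j [-27.  -9. 109.   0.  80.  24.]
turn z -114.5 (or 65.5 ) shift [ 32.1 268.2  44.8]
```

View pics/s3.png

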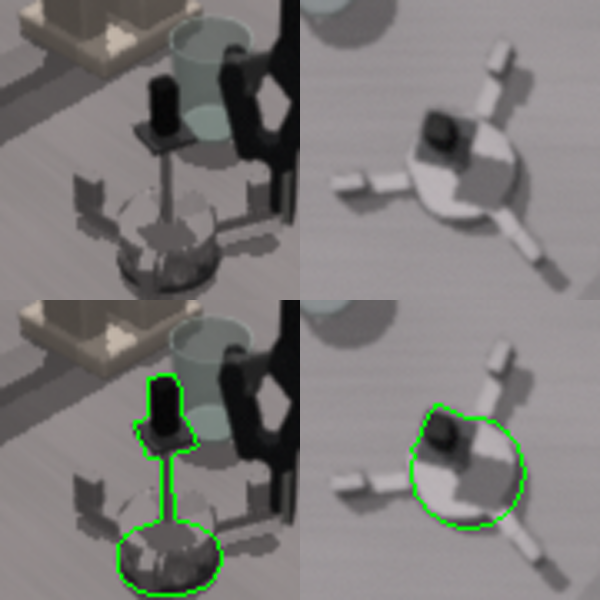

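All three masses lie flat, with slots about 120° apart. The hanger is at (580, 70) with yaw about −19°. Next I grip it.

Request:
{"fn": "servo_tool", "kwargs": {"commands": "0 0 -8 0 0 0 60;0 0 -8 0 0 0 60;0 0 -8 0 0 0 60;0 0 -7 0 0 0 60;0 0 0 30 -1 0 60"}}

```text
time_s: 31.1
position: [0.5015, -0.1576, 0.2453]
eef_rot: [[0.326, 0.945, 0.001], [0.945, -0.326, -0.001], [-0.001, 0.001, -1.0]]
ft_force: [0.6, -0.2, -0.1]
finger_gap: 0.0511
```

Request:
{"fn": "servo_tool", "kwargs": {"commands": "0 0 0 40 0 0 60;0 0 0 40 0 0 60;0 0 0 40 0 0 60;0 0 0 40 0 0 60;0 0 0 40 0 0 60"}}

```text
time_s: 31.6
position: [0.5668, 0.0345, 0.2456]
eef_rot: [[0.324, 0.946, 0.001], [0.946, -0.324, 0.0], [0.0, 0.001, -1.0]]
ft_force: [0.6, 0.2, -0.6]
finger_gap: 0.0513
```

Request:
{"fn": "servo_tool", "kwargs": {"commands": "0 0 0 40 0 0 60;0 0 0 0 0 0 60;0 0 0 0 0 0 60;0 0 0 0 0 0 60"}}

```text
time_s: 32.0
position: [0.5799, 0.0695, 0.245]
eef_rot: [[0.326, 0.946, 0.0], [0.946, -0.326, -0.0], [-0.0, 0.0, -1.0]]
ft_force: [-0.0, -0.2, 0.0]
finger_gap: 0.0516
```

Run:
```python
from h import *
y=np.radians(-19); goto([.5802,.0696,.131],[np.cos(y),np.sin(y)])
```

```text
t 32.0 pos [0.5799 0.0695 0.245 ] gap 0.0516 F [-0.  -0.2  0. ] j [  2.  -2. 102.  -0.  79.  21.]
turn z -0.0 (or 180.0 ) shift [  0.2   0.2 114. ]
```

Request:
{"fn": "servo_tool", "kwargs": {"commands": "0 0 0 0 0 30 60;0 0 0 0 0 40 60;0 0 0 0 0 30 60;0 0 0 0 0 14 60;0 0 0 0 0 0 60", "force": 110}}

```text
time_s: 32.5
position: [0.5788, 0.0687, 0.1283]
eef_rot: [[0.327, 0.945, -0.005], [0.945, -0.327, -0.0], [-0.002, -0.004, -1.0]]
ft_force: [0.4, 0.3, 0.6]
finger_gap: 0.0509
```

Request:
{"fn": "servo_tool", "kwargs": {"commands": "0 0 0 0 0 0 0;0 0 0 0 0 0 0;0 0 0 0 0 0 0;0 0 0 0 0 0 0;0 0 0 0 0 0 0"}}

```text
time_s: 33.0
position: [0.5822, 0.0698, 0.1334]
eef_rot: [[0.326, 0.945, 0.004], [0.945, -0.326, 0.0], [0.002, 0.004, -1.0]]
ft_force: [0.6, 0.7, 7.2]
finger_gap: 0.017
```

Request:
{"fn": "servo_tool", "kwargs": {"commands": "0 0 0 0 0 0 0;0 0 0 0 0 0 0;0 0 0 0 0 -3 0;0 0 0 0 0 -5 0;0 0 0 0 0 -8 0"}}

```text
time_s: 33.5
position: [0.5792, 0.0696, 0.145]
eef_rot: [[0.326, 0.945, -0.004], [0.945, -0.326, -0.0], [-0.001, -0.004, -1.0]]
ft_force: [0.5, 0.1, -5.4]
finger_gap: 0.0164
```

Request:
{"fn": "servo_tool", "kwargs": {"commands": "0 0 0 0 0 -10 0;0 0 0 0 0 -10 0;0 0 0 0 0 -10 0;0 0 0 0 0 0 0;0 0 0 0 0 0 0"}}

```text
time_s: 34.0
position: [0.5809, 0.0696, 0.1772]
eef_rot: [[0.326, 0.945, 0.001], [0.945, -0.326, 0.0], [0.0, 0.001, -1.0]]
ft_force: [-0.9, 1.1, -5.2]
finger_gap: 0.0163
```

Run:
```python
from h import *
y=np.radians(3.1); H=np.array([.5836,.347]); d=np.array([np.cos(y),np.sin(y)])
for k in (.150,): goto([*(H-d*k),.182])
```

```text
t 34.0 pos [0.5809 0.0696 0.1772] gap 0.0163 F [-0.9  1.1 -5.2] j [  2.   1. 106.  -0.  73.  21.]
turn z 0 (or 0 ) shift [ 206.6 -226.8   -5. ]
```

The hanger is lifted with 5.2 N on the wrist, which fits 0.53 kg. I carry it round to the rail mouth.

Request:
{"fn": "servo_tool", "kwargs": {"commands": "0 0 0 0 -15 -3 0;0 0 0 0 -25 0 0;0 0 0 0 -30 0 0;0 0 0 0 -30 0 0;0 0 0 0 -30 0 0"}}

```text
time_s: 34.5
position: [0.4561, 0.1122, 0.1787]
eef_rot: [[0.326, 0.945, -0.002], [0.945, -0.326, -0.0], [-0.001, -0.002, -1.0]]
ft_force: [-0.2, -0.3, -5.4]
finger_gap: 0.017
```

Request:
{"fn": "servo_tool", "kwargs": {"commands": "0 0 0 12 -20 0 0;0 0 0 25 -8 0 0;0 0 0 25 -10 0 0;0 0 0 25 -10 0 0;0 0 0 25 -10 0 0"}}

```text
time_s: 35.0
position: [0.4388, 0.2377, 0.179]
eef_rot: [[0.326, 0.945, -0.001], [0.945, -0.326, -0.0], [-0.001, -0.001, -1.0]]
ft_force: [0.2, -0.5, -5.7]
finger_gap: 0.0169
```

Request:
{"fn": "servo_tool", "kwargs": {"commands": "0 0 0 25 -10 0 0;0 0 0 25 -10 0 0;0 0 0 25 -10 0 0;0 0 0 12 -6 0 0;0 0 0 5 -2 0 0"}}

```text
time_s: 35.5
position: [0.4329, 0.3368, 0.179]
eef_rot: [[0.324, 0.946, -0.001], [0.946, -0.324, -0.001], [-0.001, -0.001, -1.0]]
ft_force: [0.3, -0.3, -5.6]
finger_gap: 0.0166
```

Request:
{"fn": "servo_tool", "kwargs": {"commands": "0 0 0 0 0 0 0;0 0 0 0 0 0 0"}}

```text
time_s: 35.7
position: [0.4334, 0.3352, 0.1793]
eef_rot: [[0.326, 0.945, -0.0], [0.945, -0.326, -0.001], [-0.001, -0.0, -1.0]]
ft_force: [0.2, 0.0, -6.1]
finger_gap: 0.0169
```

```bash
cat > rl.py <<'E'
import sys
from h import *
y=np.radians(3.1); H=np.array([.5836,.347]); d=np.array([np.cos(y),np.sin(y)])
goto([*(H-d*.150),.180]); goto([*H,.180])
o=monitor.get_obs(); p=o["position"]; R=o["eef_rot"]; yy=np.arctan2(R[1,1],R[0,1])
ims={n:snap(n) for n in C}; raw={n:i.copy() for n,i in ims.items()}
for n in ims: outl(ims[n],rhang(n,[p[0],p[1],yy],p[2]-.1334)); outl(ims[n],rrail(n,[*H,y]))
f=lambda d:np.hstack([zoom(d["side"],180,90,160,120,400,300),zoom(d["top"],90,130,160,120,400,300)])
cv2.imwrite(f"pics/{sys.argv[1]}.png",np.vstack([f(raw),f(ims)]))
E
python3 rl.py r1
```

```text
t 35.7 pos [0.4334 0.3352 0.1793] gap 0.0169 F [ 0.2  0.  -6.1] j [ 32.  -4. 111.  -0.  73.  51.]
turn z 0 (or 0 ) shift [ 3.6 -0.8 -0.7]
t 35.7 pos [0.4334 0.3352 0.1793] gap 0.0169 F [ 0.2  0.  -6.1] j [ 32.  -4. 111.  -0.  73.  51.]
turn z 0 (or 0 ) shift [ 60.1 138.1  -0.8]
```

View pics/r1.png

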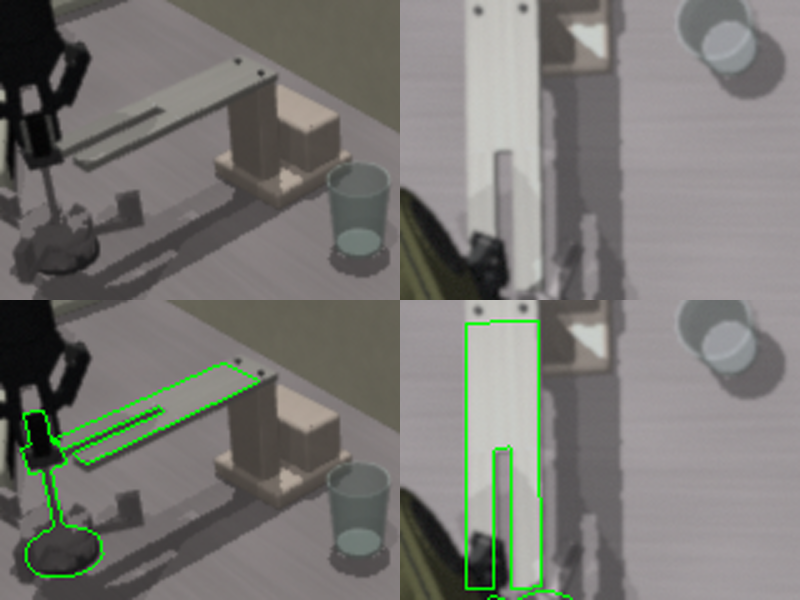

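The view shows the hanger held at the mouth: the carrier clears the rail top and the stem is in line with the slot, with a 3.6 mm sideways correction to make. I make it and enter.

Request:
{"fn": "servo_tool", "kwargs": {"commands": "0 0 0 3.6 -0.8 0 0;0 0 0 3 7.4 0 0;0 0 0 3.8 9.3 0 0;0 0 0 3.8 9.3 0 0;0 0 0 3.8 9.3 0 0"}}

```text
time_s: 36.3
position: [0.4728, 0.3414, 0.1791]
eef_rot: [[0.326, 0.945, -0.001], [0.945, -0.326, -0.002], [-0.002, -0.0, -1.0]]
ft_force: [-1.0, -1.6, -4.8]
finger_gap: 0.0173
```

Request:
{"fn": "servo_tool", "kwargs": {"commands": "0 0 0 3.8 9.3 0 0;0 0 0 3.8 9.3 0 0;0 0 0 0 0 0 0;0 0 0 0 0 0 0"}}

```text
time_s: 36.7
position: [0.4929, 0.3427, 0.1796]
eef_rot: [[0.326, 0.945, 0.001], [0.945, -0.326, -0.001], [-0.0, 0.001, -1.0]]
ft_force: [2.1, -3.6, -6.3]
finger_gap: 0.0168
```

Run:
```python
from h import *
y=np.radians(3.1); H=np.array([.5836,.347]); goto([*H,.180]); p=monitor.get_obs()["position"][:2]-H
d=np.array([np.cos(y),np.sin(y)]); print("along",p@d*1e3,"lat",(p[1]*d[0]-p[0]*d[1])*1e3)
```

```text
t 36.7 pos [0.4929 0.3427 0.1796] gap 0.0168 F [ 2.1 -3.6 -6.3] j [ 30.   3. 104.  -0.  73.  49.]
turn z 0 (or 0 ) shift [33.6 84.3 -0.3]
along -90.78293275426923 lat 0.6356245402251107
```

The rail pushes the stem toward −y with 3.6 N, so I shift 3 mm that way and check.

Request:
{"fn": "servo_tool", "kwargs": {"commands": "0 0 0 -1.4 0.5 0 0;0 0 0 -1.4 0.5 0 0;0 0 0 0 0 0 0;0 0 0 0 0 0 0"}}

```text
time_s: 37.1
position: [0.4918, 0.3403, 0.1797]
eef_rot: [[0.326, 0.945, 0.0], [0.945, -0.326, 0.001], [0.001, -0.0, -1.0]]
ft_force: [-1.0, 0.8, -4.3]
finger_gap: 0.0169
```

Run:
```python
from h import *
for k in range(3): snap("top"); o=monitor.get_obs(); print(o["ft_force"].round(1),o["torque"].round(2),o["position"].round(4))
```

```text
[-0.6 -0.5 -4.8] [ 0.06  0.02 -0.  ] [0.4918 0.3403 0.1798]
[-0.3 -0.4 -4.9] [ 0.06 -0.03  0.  ] [0.4919 0.3403 0.1797]
[-0.3  0.5 -5. ] [-0.05  0.03 -0.04] [0.4919 0.3402 0.1797]
```

Request:
{"fn": "servo_tool", "kwargs": {"commands": "0 0 0 2.8 9.6 0 0;0 0 0 3.8 9.3 0 0;0 0 0 3.8 9.3 0 0;0 0 0 3.8 9.3 0 0;0 0 0 0 0 0 0"}}

```text
time_s: 37.75
position: [0.5339, 0.3412, 0.1796]
eef_rot: [[0.327, 0.945, 0.001], [0.945, -0.327, 0.0], [0.0, 0.001, -1.0]]
ft_force: [-0.3, -0.3, -5.0]
finger_gap: 0.0171
```

Request:
{"fn": "servo_tool", "kwargs": {"commands": "0 0 0 3.8 9.3 0 0;0 0 0 3.8 9.3 0 0;0 0 0 3.4 8.4 0 0;0 0 0 0 0 0 0;0 0 0 0 0 0 0"}}

```text
time_s: 38.25
position: [0.5613, 0.3428, 0.1795]
eef_rot: [[0.326, 0.945, -0.001], [0.945, -0.326, -0.0], [-0.0, -0.001, -1.0]]
ft_force: [0.3, 0.1, -5.4]
finger_gap: 0.0167
```

```bash
cat > pr.py <<'E'
from h import *
y=np.radians(3.1); H=np.array([.5836,.347]); d=np.array([np.cos(y),np.sin(y)])
for k in range(2): snap("side"); o=monitor.get_obs(); print(o["ft_force"].round(1),o["torque"].round(2),o["position"].round(4),o["finger_gap"].round(4))
p=o["position"][:2]-H; print("along",p@d*1e3,"lat",(p[1]*d[0]-p[0]*d[1])*1e3)
E
python3 pr.py
```

```text
Traceback (most recent call last):
  File "pr.py", line 3, in <module>
    for k in range(2): snap("side"); o=monitor.get_obs(); print(o["ft_force"].round(1),o["torque"].round(2),o["position"].round(4),o["finger_gap"].round(4))
                                                                                                                                   ^^^^^^^^^^^^^^^^^^^^^
AttributeError: 'float' object has no attribute 'round'
```

Request:
{"fn": "servo_tool", "kwargs": {"commands": "0 0 0 1.9 4.6 0 0;0 0 0 1.9 4.6 0 0;0 0 0 1.9 4.6 0 0;0 0 0 0 0 0 0;0 0 0 0 0 0 0"}}

```text
time_s: 38.8
position: [0.5762, 0.3438, 0.1795]
eef_rot: [[0.326, 0.945, -0.0], [0.945, -0.326, -0.0], [-0.0, -0.0, -1.0]]
ft_force: [0.7, 0.6, -5.1]
finger_gap: 0.0164
```

Request:
{"fn": "servo_tool", "kwargs": {"commands": "0 0 0 1.2 2.8 0 0;0 0 0 1.2 2.8 0 0;0 0 0 0 0 0 0;0 0 0 0 0 0 0"}}

```text
time_s: 39.2
position: [0.5822, 0.3442, 0.1795]
eef_rot: [[0.326, 0.945, -0.0], [0.945, -0.326, -0.0], [-0.0, -0.0, -1.0]]
ft_force: [-0.8, 0.8, -4.9]
finger_gap: 0.0169
```

```bash
sed -i 's/o\["finger_gap"\].round(4)/o["finger_gap"]/' pr.py; python3 pr.py
```

```text
[ 0.1  0.2 -5.8] [0.03 0.08 0.  ] [0.5822 0.3442 0.1796] 0.016828691588689045
[-0.5 -0.3 -4.6] [ 0.01  0.07 -0.01] [0.5822 0.3442 0.1795] 0.016769045792681903
along -1.5540931874663904 lat -2.687265115586892
```

Still free, so I continue in 2 mm steps to contact.

Request:
{"fn": "servo_tool", "kwargs": {"commands": "0 0 0 0.8 1.8 0 0;0 0 0 0 0 0 0;0 0 0 0 0 0 0"}}

```text
time_s: 39.6
position: [0.5827, 0.3444, 0.1795]
eef_rot: [[0.326, 0.945, -0.004], [0.945, -0.326, -0.001], [-0.002, -0.004, -1.0]]
ft_force: [-5.4, -1.6, -2.3]
finger_gap: 0.0163
```

Request:
{"fn": "servo_tool", "kwargs": {"commands": "0 0 0 0.8 1.8 0 0;0 0 0 0 0 0 0;0 0 0 0 0 0 0"}}

```text
time_s: 39.9
position: [0.583, 0.3445, 0.1794]
eef_rot: [[0.325, 0.946, -0.008], [0.946, -0.325, -0.002], [-0.004, -0.007, -1.0]]
ft_force: [-12.3, -1.6, 0.3]
finger_gap: 0.017
```

```bash
python3 pr.py
```

```text
[-11.   -1.9  -0.2] [-0.31  2.09 -0.01] [0.583  0.3445 0.1794] 0.01687264706874744
[-10.6  -1.7   0.1] [-0.32  2.14  0.01] [0.583  0.3445 0.1794] 0.016472733866419013
along -0.7122248741325177 lat -2.4659286987240674
```

The stem touches the closed end (11 N). I ease off about 2.5 mm, lower the carrier onto the rail and check the load before releasing.

Request:
{"fn": "servo_tool", "kwargs": {"commands": "0 0 0 -0.9 -2.2 0 0;0 0 0 0 0 2 0;0 0 0 0 0 2 0;0 0 0 0 0 2 0;0 0 0 0 0 0 0"}}

```text
time_s: 40.5
position: [0.5825, 0.3446, 0.1736]
eef_rot: [[0.326, 0.945, -0.003], [0.945, -0.326, -0.0], [-0.001, -0.003, -1.0]]
ft_force: [-6.0, -0.9, -1.8]
finger_gap: 0.0166
```

```bash
python3 pr.py
```

```text
[-7.  -0.8 -2.2] [-0.02  1.15  0.03] [0.5825 0.3446 0.1736] 0.016912760983939578
[-6.4  0.2 -2.4] [-0.06  1.11 -0.  ] [0.5825 0.3446 0.1736] 0.016871581239927526
along -1.2488442181910848 lat -2.3138342966664722
```

Request:
{"fn": "servo_tool", "kwargs": {"commands": "0 0 0 -0.2 -0.6 0.6 0;0 0 0 0 0 0.6 0;0 0 0 0 0 0 0;0 0 0 0 0 0 0"}}

```text
time_s: 41.0
position: [0.5825, 0.3446, 0.1735]
eef_rot: [[0.326, 0.945, -0.002], [0.945, -0.326, 0.0], [-0.0, -0.002, -1.0]]
ft_force: [-6.7, -1.0, 0.0]
finger_gap: 0.0164
```

```bash
python3 pr.py
```

```text
[-6.6 -0.6  0.6] [-0.18  1.05  0.02] [0.5824 0.3446 0.1735] 0.016814823052620772
[-6.2  0.   0. ] [-0.19  1.11 -0.  ] [0.5825 0.3446 0.1735] 0.01698973350007526
along -1.2700340373817514 lat -2.313126370023536
```

The rail now carries it. Release and rise.

Request:
{"fn": "servo_tool", "kwargs": {"commands": "0 0 0 0 0 0 23;0 0 0 0 0 0 30;0 0 0 0 0 0 40;0 0 0 0 0 0 40;0 0 0 0 0 0 40"}}

```text
time_s: 41.6
position: [0.5837, 0.3445, 0.1729]
eef_rot: [[0.326, 0.945, 0.001], [0.945, -0.326, 0.0], [0.001, 0.001, -1.0]]
ft_force: [0.9, -0.1, -0.6]
finger_gap: 0.0343
```

Request:
{"fn": "servo_tool", "kwargs": {"commands": "0 0 0 0 0 -10 40;0 0 0 0 0 -25 40;0 0 0 0 0 -40 40;0 0 0 0 0 -40 40;0 0 0 0 0 0 40"}}

```text
time_s: 42.1
position: [0.586, 0.3458, 0.2974]
eef_rot: [[0.326, 0.945, 0.013], [0.945, -0.326, 0.006], [0.01, 0.01, -1.0]]
ft_force: [0.7, -0.1, 0.5]
finger_gap: 0.0344
```

Request:
{"fn": "servo_tool", "kwargs": {"commands": "0 0 0 -40 -10 0 40;0 0 0 -40 -10 0 40;0 0 0 -40 -10 0 40;0 0 0 -40 -10 0 40;0 0 0 -40 -10 0 40"}}

```text
time_s: 42.6
position: [0.4698, 0.1705, 0.2878]
eef_rot: [[0.325, 0.946, 0.001], [0.946, -0.325, -0.0], [0.0, 0.001, -1.0]]
ft_force: [0.5, -1.4, 0.6]
finger_gap: 0.0339
```

Request:
{"fn": "servo_tool", "kwargs": {"commands": "0 0 0 -40 -10 0 40;0 0 0 -40 0 0 40;0 0 0 -40 0 0 40;0 0 0 0 0 0 40;0 0 0 0 0 0 40"}}

```text
time_s: 43.1
position: [0.4222, 0.0609, 0.2881]
eef_rot: [[0.328, 0.945, 0.002], [0.945, -0.328, 0.0], [0.001, 0.002, -1.0]]
ft_force: [0.1, 0.7, -0.4]
finger_gap: 0.0341
```

Run:
```python
from h import *
ims={n:snap(n) for n in C}; raw={n:i.copy() for n,i in ims.items()}
y=np.radians(3.1)
for n in ims: outl(ims[n],rhang(n,[.5836,.3447,np.radians(-19)],.040)); outl(ims[n],rrail(n,[.5836,.347,y]))
f=lambda d:np.hstack([zoom(d["side"],190,90,140,105,400,300),zoom(d["top"],70,130,140,105,400,300)])
cv2.imwrite("pics/fin.png",np.vstack([f(raw),f(ims)]))
print(monitor.get_obs()["position"],monitor.get_obs()["time_s"])
```

```text
[0.42240719 0.06192316 0.28774386] 43.2
```

View pics/fin.png

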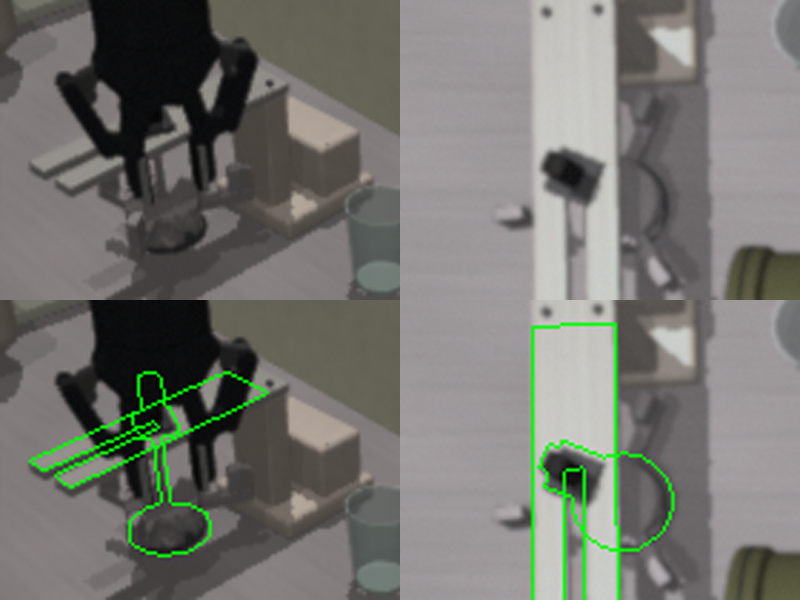

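The hanger hangs from the rail with its masses on and the carrier at the slot's closed end. It may be 2–3 mm short of home, so I move the arm clear and measure.

Request:
{"fn": "servo_tool", "kwargs": {"commands": "0 0 0 -40 0 0 40;0 0 0 -40 0 0 40;0 0 0 -40 0 0 40;0 0 0 -40 0 0 40;0 0 0 0 0 0 40"}}

```text
time_s: 43.7
position: [0.3695, -0.0923, 0.2875]
eef_rot: [[0.33, 0.944, -0.0], [0.944, -0.33, -0.001], [-0.001, 0.0, -1.0]]
ft_force: [0.4, 0.7, 0.4]
finger_gap: 0.034
```

```bash
cat > ff.py <<'E'
from h import *
def rtop(n,pose):
    im=np.zeros((480,640),np.uint8)
    s=lambda p,z0,z1:poly(im,cv2.convexHull(proj(n,np.r_[place(p,z0,pose),place(p,z1,pose)]).astype(np.float32))[:,0])
    s(box(-18,18,-18,18),.16,.166); s(box(-9,9,-9,9),.166,.21); return im
g={n:cv2.cvtColor(snap(n),cv2.COLOR_BGR2GRAY).astype(float) for n in C}
H=np.array([.5836,.347]); y=np.radians(3.1); d=np.array([np.cos(y),np.sin(y)])
for ns,th in ((["top"],100),(["top"],85),(["side"],75),(["top","side"],85)):
    hm={n:np.clip((th+12-g[n])/24,0,1)*255 for n in ns}
    r=min((fit(rtop,hm,[582,345,a],[4,4,12]) for a in (-35,-20,-5)),key=lambda r:r[1])
    p=r[0][:2]/1e3-H; print(ns,th,r[0].round(1),round(r[1]),"along",(p@d*1e3).round(1),"lat",((p[1]*d[0]-p[0]*d[1])*1e3).round(1))
print(monitor.get_obs()["position"])
E
python3 ff.py
```

```text
['top'] 100 [580.2 345.2 -21.4] 92 along -3.5 lat -1.6
['top'] 85 [581.5 346.5  -5.6] 133 along -2.1 lat -0.4
['side'] 75 [583.8 346.8 -34.4] 175 along 0.2 lat -0.2
['top', 'side'] 85 [583.1 346.4 -33.3] 320 along -0.5 lat -0.6
[ 0.37039587 -0.08971189  0.28745717]
```

The measures disagree (−3.5 to 0 mm), so I'll give the grip a gentle push toward the closed end with shut fingers, limited to about 3–4 N.

Request:
{"fn": "servo_tool", "kwargs": {"commands": "0 0 0 40 0 0 0;0 0 0 40 0 0 0;0 0 0 40 0 0 0;0 0 0 40 0 0 0;0 0 0 40 0 0 0", "force": 40}}

```text
time_s: 44.3
position: [0.4353, 0.1033, 0.2874]
eef_rot: [[0.322, 0.947, 0.0], [0.947, -0.322, 0.0], [0.0, -0.0, -1.0]]
ft_force: [0.1, -1.1, 0.8]
finger_gap: 0.0002
```

Request:
{"fn": "servo_tool", "kwargs": {"commands": "0 0 0 40 0 0 0;0 0 0 40 0 0 0;0 0 0 40 0 0 0;0 0 0 40 0 0 0;0 0 0 40 0 0 0"}}

```text
time_s: 44.8
position: [0.4995, 0.293, 0.2869]
eef_rot: [[0.322, 0.947, -0.001], [0.947, -0.322, 0.0], [-0.0, -0.001, -1.0]]
ft_force: [0.5, -0.4, 0.2]
finger_gap: 0.0001
```

Request:
{"fn": "servo_tool", "kwargs": {"commands": "0 0 0 40 0 0 0;0 0 0 19 2 0 0;0 0 0 0 0 0 0;0 0 0 0 0 0 0"}}

```text
time_s: 45.2
position: [0.5203, 0.3454, 0.2866]
eef_rot: [[0.323, 0.947, -0.001], [0.947, -0.323, -0.001], [-0.001, -0.001, -1.0]]
ft_force: [0.3, 0.2, 0.3]
finger_gap: -0.0001
```

Run:
```python
from h import *
goto([.5237,.3430,.178])
```

```text
t 45.2 pos [0.5203 0.3454 0.2866] gap -0.0001 F [0.3 0.2 0.3] j [29.  2. 94. -0. 83. 47.]
turn z 0 (or 0 ) shift [ -1.    4.1 108.6]
```

Request:
{"fn": "servo_tool", "kwargs": {"commands": "0 0 0 -1 4 30 0;0 0 0 0 0 40 0;0 0 0 0 0 30 0;0 0 0 0 0 8 0;0 0 0 0 0 0 0"}}

```text
time_s: 45.7
position: [0.5238, 0.3406, 0.1781]
eef_rot: [[0.326, 0.945, -0.003], [0.945, -0.326, -0.001], [-0.002, -0.002, -1.0]]
ft_force: [-0.1, -0.3, 1.2]
finger_gap: -0.0001
```

Request:
{"fn": "servo_tool", "kwargs": {"commands": "0 0 0 2.2 5.6 0 0;0 0 0 2.2 5.6 0 0;0 0 0 2.2 5.6 0 0;0 0 0 0 0 0 0;0 0 0 0 0 0 0"}}

```text
time_s: 46.2
position: [0.5434, 0.342, 0.1799]
eef_rot: [[0.326, 0.945, 0.001], [0.945, -0.326, 0.0], [0.0, 0.0, -1.0]]
ft_force: [-0.7, 0.3, -0.0]
finger_gap: 0.0002
```

Request:
{"fn": "servo_tool", "kwargs": {"commands": "0 0 0 1.2 2.8 0 0;0 0 0 1.2 2.8 0 0;0 0 0 0 0 0 0;0 0 0 0 0 0 0"}}

```text
time_s: 46.6
position: [0.549, 0.3424, 0.1793]
eef_rot: [[0.326, 0.945, -0.0], [0.945, -0.326, -0.0], [-0.0, -0.0, -1.0]]
ft_force: [0.9, -0.6, 0.3]
finger_gap: -0.0003
```

```bash
python3 pr.py
```

```text
[ 0.   0.4 -0. ] [ 0.   -0.03  0.04] [0.5489 0.3424 0.1793] -9.74611035554426e-05
[0.7 0.5 0.5] [-0.02 -0.03  0.  ] [0.5489 0.3424 0.1793] 0.00012827251685690083
along -34.86129215548301 lat -2.6914158180283327
```

Request:
{"fn": "servo_tool", "kwargs": {"commands": "0 0 0 0.8 1.8 0 0;0 0 0 0.8 1.8 0 0;0 0 0 0 0 0 0"}}

```text
time_s: 47.0
position: [0.5532, 0.3428, 0.1794]
eef_rot: [[0.326, 0.945, 0.0], [0.945, -0.326, 0.0], [0.0, 0.0, -1.0]]
ft_force: [0.4, -0.0, 0.5]
finger_gap: 0.0001
```

Request:
{"fn": "servo_tool", "kwargs": {"commands": "0 0 0 0.8 1.8 0 0;0 0 0 0.4 0.9 0 0;0 0 0 0 0 0 0"}}

```text
time_s: 47.3
position: [0.556, 0.343, 0.1793]
eef_rot: [[0.326, 0.945, -0.0], [0.945, -0.326, -0.0], [-0.0, -0.0, -1.0]]
ft_force: [0.2, 0.2, -0.7]
finger_gap: -0.0003
```

```bash
python3 pr.py
```

```text
[ 0.5 -0.   0.9] [-0.04 -0.05 -0.02] [0.5559 0.343  0.1793] -0.00014044683182957898
[ 0.2  0.6 -0.1] [-0.06  0.   -0.03] [0.5559 0.343  0.1793] -5.583517025168114e-06
along -27.868354572684616 lat -2.4773466546817384
```

Request:
{"fn": "servo_tool", "kwargs": {"commands": "0 0 0 0.4 0.9 0 0;0 0 0 0 0 0 0;0 0 0 0 0 0 0"}}

```text
time_s: 47.7
position: [0.5569, 0.3431, 0.1794]
eef_rot: [[0.326, 0.945, 0.0], [0.945, -0.326, -0.0], [0.0, 0.0, -1.0]]
ft_force: [0.2, -0.1, 0.4]
finger_gap: -0.0006
```

Request:
{"fn": "servo_tool", "kwargs": {"commands": "0 0 0 0.4 0.9 0 0;0 0 0 0 0 0 0;0 0 0 0 0 0 0"}}

```text
time_s: 48.0
position: [0.5575, 0.3432, 0.1794]
eef_rot: [[0.326, 0.945, -0.001], [0.945, -0.326, -0.0], [-0.0, -0.001, -1.0]]
ft_force: [-1.8, -0.4, 2.1]
finger_gap: 0.0002
```

Request:
{"fn": "servo_tool", "kwargs": {"commands": "0 0 0 0.4 0.9 0 0;0 0 0 0 0 0 0;0 0 0 0 0 0 0"}}

```text
time_s: 48.3
position: [0.5585, 0.3434, 0.1794]
eef_rot: [[0.326, 0.945, -0.001], [0.945, -0.326, 0.0], [-0.0, -0.001, -1.0]]
ft_force: [-4.4, 0.4, 2.4]
finger_gap: -0.0003
```

```bash
python3 pr.py
```

```text
[-5.1 -0.9  2.5] [-0.08  0.64  0.04] [0.5586 0.3433 0.1794] -5.5849069415799755e-05
[-4.4 -0.4  2.4] [-0.03  0.67 -0.03] [0.5586 0.3433 0.1794] 8.49279467363365e-05
along -25.144334718385863 lat -2.3057214728052204
```

Contact came where home predicts and the force rose to 4.5 N, more than sliding friction would give, so the stem is against the closed end. I back away and re-measure.

Request:
{"fn": "servo_tool", "kwargs": {"commands": "0 0 0 -0.8 -1.8 0 0;0 0 0 -3 -7 0 0;0 0 0 -8 -20 0 0;0 0 0 0 0 -30 0;0 0 0 0 0 -40 0"}}

```text
time_s: 48.9
position: [0.5258, 0.3405, 0.2465]
eef_rot: [[0.326, 0.946, -0.005], [0.946, -0.326, -0.003], [-0.005, -0.003, -1.0]]
ft_force: [0.7, 0.7, 0.9]
finger_gap: 0.0
```

Request:
{"fn": "servo_tool", "kwargs": {"commands": "0 0 0 0 0 -40 0;0 0 0 -40 0 0 0;0 0 0 -40 0 0 0;0 0 0 -40 0 0 0;0 0 0 -40 0 0 0"}}

```text
time_s: 49.4
position: [0.4751, 0.1889, 0.2895]
eef_rot: [[0.325, 0.946, 0.002], [0.946, -0.325, -0.0], [0.0, 0.002, -1.0]]
ft_force: [0.4, -0.9, 0.6]
finger_gap: 0.0002
```

Request:
{"fn": "servo_tool", "kwargs": {"commands": "0 0 0 -40 0 0 0;0 0 0 -40 0 0 0;0 0 0 -40 0 0 0;0 0 0 -40 0 0 0;0 0 0 -40 0 0 0"}}

```text
time_s: 49.9
position: [0.4097, -0.0003, 0.2895]
eef_rot: [[0.326, 0.946, 0.002], [0.946, -0.325, -0.001], [-0.0, 0.002, -1.0]]
ft_force: [0.8, -0.7, 0.4]
finger_gap: 0.0003
```

Request:
{"fn": "servo_tool", "kwargs": {"commands": "0 0 0 -40 0 0 0;0 0 0 -40 0 0 0;0 0 0 0 0 0 0;0 0 0 0 0 0 0;0 0 0 0 0 0 0"}}

```text
time_s: 50.4
position: [0.3846, -0.0739, 0.2894]
eef_rot: [[0.325, 0.946, 0.001], [0.946, -0.325, -0.0], [0.0, 0.001, -1.0]]
ft_force: [-0.5, -0.5, -0.3]
finger_gap: 0.0001
```

```bash
python3 ff.py
python3 - <<'E'
from h import *
for q in ("mass_a","hanger","petri_dish","beaker","spatula_pen","tip_box"):
    print(q,[(round(d["p"],2),[round(v) for v in (d["rect"][0]*640,d["rect"][1]*480,d["rect"][2]*640,d["rect"][3]*480)]) for d in imaging.search_frame(q,"top")[:5]])
# tab check: bright tabs predicted vs picture around the hanger (top view), tilt via base outline
g={n:cv2.cvtColor(snap(n),cv2.COLOR_BGR2GRAY) for n in C}
s=np.array([.583,.345])
for l,t in enumerate((100,340,220)):
    a=np.radians(t); P=[*(s+.08*np.array([np.cos(a),np.sin(a)])),.04+.008+.012*l+.04]
    for n in C:
        u,v=proj(n,P)[0]; print(t,n,(round(u),round(v)),g[n][int(v)-3:int(v)+4,int(u)-3:int(u)+4].mean().round())
E
```

```text
['top'] 100 [579.4 346.  -28.7] 93 along -4.3 lat -0.8
['top'] 85 [581.5 346.2  -6.2] 135 along -2.2 lat -0.7
['side'] 75 [581.9 348.8 -34.3] 168 along -1.6 lat 1.9
['top', 'side'] 85 [581.4 346.9 -31.2] 320 along -2.2 lat 0.0
[ 0.38473275 -0.07352907  0.28935961]
mass_a [(0.97, [413, 331, 44, 54]), (0.94, [130, 183, 39, 52]), (0.78, [146, 163, 15, 39]), (0.78, [280, 297, 32, 35]), (0.48, [104, 203, 11, 9])]
hanger [(0.71, [100, 202, 17, 6]), (0.69, [149, 162, 12, 23]), (0.6, [119, 180, 45, 22]), (0.3, [198, 125, 34, 37])]
petri_dish [(0.74, [121, 181, 40, 18]), (0.55, [196, 259, 33, 36]), (0.22, [198, 125, 37, 39])]
beaker [(0.8, [198, 122, 37, 41])]
spatula_pen [(0.75, [340, 137, 53, 17])]
tip_box [(0.78, [134, 325, 53, 56]), (0.47, [114, 104, 63, 148])]
100 top (107, 203) 155.0
100 side (227, 147) 131.0
340 top (154, 164) 92.0
340 side (274, 147) 12.0
220 top (160, 222) 135.0
220 side (238, 165) 71.0
```

Re-measured values are unchanged after the push, so the hanger was already against the stop and the 2–4 mm is fit bias. Last, I check that the red look-alike near my path is undisturbed.

Request:
{"fn": "servo_tool", "kwargs": {"commands": "0 0 0 -40 20 0 0;0 0 0 -40 20 0 0;0 0 0 -40 20 0 0;0 0 0 0 0 0 0;0 0 0 0 0 0 0"}}

```text
time_s: 51.4
position: [0.4019, -0.208, 0.289]
eef_rot: [[0.328, 0.945, -0.001], [0.945, -0.328, 0.001], [0.001, -0.001, -1.0]]
ft_force: [-0.5, -0.5, -0.0]
finger_gap: -0.0002
```

Run:
```python
from h import *
for n in C:
    for nm,i in (("start",cv2.imread(f"pics/{n}0.png")),("now",snap(n))):
        h=cv2.cvtColor(i,cv2.COLOR_BGR2HSV); m=(((h[...,0]<8)|(h[...,0]>172))&(h[...,1]>150)&(h[...,2]>60)).astype(np.uint8)
        k,_,s,c=cv2.connectedComponentsWithStats(m)
        print(n,nm,[(s[j].tolist(),c[j].round(1).tolist()) for j in range(1,k) if s[j,4]>80])
```

```text
top start [([271, 283, 42, 45, 678], [294.0, 308.7]), ([417, 334, 39, 50, 772], [435.5, 362.6])]
top now [([271, 283, 42, 45, 668], [294.1, 308.8]), ([417, 334, 39, 50, 763], [435.6, 362.7])]
side start [([233, 256, 33, 52, 762], [250.2, 289.1]), ([276, 411, 73, 45, 1694], [306.3, 430.6])]
side now [([233, 256, 33, 53, 790], [250.5, 288.9]), ([276, 411, 74, 45, 1708], [306.2, 430.6])]
```

The red pieces have not moved, so I hand in.

```bash
python3 -c "
from plant import workorder; print(workorder.close_job())"
```

```text
the job is handed in; nothing more can be done
None
```

The loaded hanger is on the load-check rail, and I handed the job in at about 51 s of the 210 s limit. Three steel masses were present. I put them flat on the standing hanger around the stem, with slots at about −80°, 160° and 40°, so roughly 120° apart. I then carried the hanger to the rail's open end, slid the stem home, lowered the carrier onto the rail and released it.

What the last checks showed:
- **Load:** the wrist read about 5.2 N with the hanger lifted, which fits 0.2 kg plus three masses of 0.11 kg.
- **Home position:** the stem met the closed end at 11 N, about 1 mm from the position I had measured for home. A gentle push with shut fingers after release met firm resistance of about 4.5 N where expected.
- **Disagreement:** the camera fits put the hanger between 1.6 and 4.3 mm short of home. They moved by no more than about 2 mm after the push, so I took this as measuring error, not a gap.
- **After release:** a picture showed the hanger hanging from the rail with all three tabs still spread. I did not view a picture after the final push. The later tab brightness readings from the cameras were inconclusive.
- **Bystanders:** the two red look-alikes are exactly where they started. The beaker, pen, dish and tip box were detected close to their original positions, which I judged only roughly. I did not check the reagent bottle again.

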